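Load and lock the bean-dose carrier, put the lane in order

ROBOT

A 6-joint arm with a two-finger parallel gripper is mounted at the origin on a cart in front of the work surface, level with it; the furniture and walls round the work are solid. World frame = base frame: x ahead of the robot, y to its left, z up, the work surface at z = 0. Lengths are in mm, angles in rad, forces in N, time in s.
With the tool pointing down it reaches from about 350 to 875 mm from the base axis. Payload 4.2 kg.
Tool frame: the origin (TCP) lies at the centre of the arm's flange, where the gripper is bolted on; the fingertips stand 173 mm ahead of it and the grasp point (between the pads) lies 155 mm ahead of it; z points along the fingers, y is the line along which they close (so a half turn about z gives the same grasp; the last joint's range is limited). The gripper opens to 85 mm and grips with 20 to 120 N. Pads are 22 mm wide; open, the fingers measure 114 mm over their backs; the gripper's body (76 mm by 85 mm) begins 54 mm behind the grasp point. The pads swing forward as they close: fully open they stand 13 mm farther back than shut.
Start: joints at [1.44, 0.385, 0.008, 0, -1.194, -0.259], TCP at [237.469, 578.108, 404.712] pointing down, gripper open.
Joint ranges: [-3.14, 3.14], [-1.21, 2.06], [-1.07, 1.41], [-3.16, 2.05], [-2.99, -0.16], [-3.1, 3.1]. Speed limits (rad/s): [2.79, 2.79, 3.14, 3.14, 3.14, 3.14].

INTERFACE

Orientations are given as a unit quaternion [w, x, y, z].
In Python, from rig import * gives the robot as it stands.
- The arm moves only by the shell command python3 -m crank 'ROWS' [OPENING]. ROWS is text: rows parted by semicolons, each of 6 numbers parted by spaces: the shift along the tool's x, y, z in m, then the turn, a rotation vector about the tool's x, y, z in degrees. In form: x y z wx wy wz; .... A call has 1 to 5 rows; each row is the pose to reach, as a shift and turn from the pose commanded when the call began, along the tool's axes at that moment; what a row does not reach only later rows make up. A row lasts 1/8 s, in which the tool goes at most 62.5 mm and 10.7 degrees, less where a joint would pass 70% of its speed; a pose out of reach is approached as far as the arm can. A call with a gripper value outside its range is refused whole. OPENING is the opening in per cent of the stroke, from 0 (shut) to 100 (fully open), set as the call begins (- or left out, the last holds). The fingers move at their own pace and stop on an object; the grip force is fixed at half the most. Time passes only in rows, so rows that repeat a pose let the fingers close. It gives the time, the measured TCP pose, the force, the opening and the grip force at its end, in the units of the state.
- get_obs(): the state, without advancing time (a new reading comes with each control period).
- camera(name): name is "side" or "top"; returns a dict with "img" (420x560x3 uint8, red, green, blue), "fovy" (degrees; the focal length in pixels is half the picture's height over the tangent of half this angle, whatever the lens; pixels are square), "cx", "cy" (the principal point, pixels), "R" (3x3) and "t" (3): a world point X has camera coordinates R X + t. Camera axes: x right, y down, z forward; pixel columns grow to the right and rows downward; lengths in mm; the calibration is good to about 2 mm. A picture is of the moment at which its call begins. There is no depth.
- sign_off(): hands the job in; it is judged then, once.
Trained networks look in a picture, given as the dict that the camera call returned (one of the last four; its "shot" number tells which), for a name from the list of things; names that differ only in an ending like _2 or _b are one class to them, and where a whole thing is asked for, a point or a joint stands for the part that bears it (a point fixed in the world has none). Each returns a list of dicts, best first, with "p" (0 to 1); they miss things now and then, are a little off and sometimes report something else, mostly with a low value. They report only what shows in the picture. A call takes as long as a camera call.
- recognise(picture, thing): "extent" ([left, top, right, bottom] in pixels, round what is visible of it).
The state is a dict: "clock": time; "joints": joint angles; "qd": joint speeds; "tau": joint torques, N m; "tcp_pos": TCP position; "tcp_rot": TCP orientation; "force": force on the tool from outside, world axes, zero at the start; "wrist_torque": the same for the moment, N m; "gripper_width": finger opening in mm; "grasp_force": force on a finger pad.
Only numpy, scipy, OpenCV 4.12 (cv2) and the standard library are available. Lean on these libraries where they do the work, as an engineer would, in place of code of your own. Each camera call takes 0.05 s, during which the arm holds its last target. There are 200 camera calls.

TASK

Get the coffee-dose tubes ready for the brew bar. Slide the carrier's transport lock fully open, push every tall tube upright into a bay of the carrier until it clicks home past the sprung balls, and then slide the lock fully closed to its end stop; every short tube stays behind as grinder stock and must end standing upright on the rubber runner, so stand up those that have tipped over. Do not disturb the glass and the tamper.

Things in the scene. Friction and masses are not known exactly. Their poses are not given: they have to be found in the camera images.
- lane (a point): the black rubber bar runner, the tubes' lane: 125 x 620 mm, fixed; its floor is 5 mm and its 7 mm wide rim 9 mm above the counter. This point is the middle of its floor; y runs along it, z up. The tubes on it have heavy feet: one that leans less than about 45 degrees when it is let go with its foot on the floor rocks upright by itself.
- tall_1_mid (a point): TALL dose tube, 112 mm high, 0.18 kg: black steel-weighted foot (51 mm wide, 8 mm), brown body (40 mm wide), grey 8-sided cap (41 to 44 mm, 12 mm high), wooden ball knob (28 mm; centre 14 mm under the top). Centre of mass 20 mm up: hung by the ball in a 4 N grip it swings upright. This point: centre, 56 mm from either end; z foot to knob. It stands at first. May be absent.
- tall_2_mid (a point): TALL dose tube, 112 mm high, 0.18 kg: black steel-weighted foot (51 mm wide, 8 mm), brown body (40 mm wide), grey 8-sided cap (41 to 44 mm, 12 mm high), wooden ball knob (28 mm; centre 14 mm under the top). Centre of mass 20 mm up: hung by the ball in a 4 N grip it swings upright. This point: centre, 56 mm from either end; z foot to knob. It stands at first. May be absent.
- tall_3_mid (a point): TALL dose tube, 112 mm high, 0.18 kg: black steel-weighted foot (51 mm wide, 8 mm), brown body (40 mm wide), grey 8-sided cap (41 to 44 mm, 12 mm high), wooden ball knob (28 mm; centre 14 mm under the top). Centre of mass 20 mm up: hung by the ball in a 4 N grip it swings upright. This point: centre, 56 mm from either end; z foot to knob. It lies tipped along the runner. May be absent.
- short_1_mid (a point): SHORT dose tube, 84 mm high, 0.155 kg: black steel-weighted foot (51 mm wide, 8 mm), brown body (40 mm wide), grey 8-sided cap (41 to 44 mm, 12 mm high), wooden ball knob (28 mm; centre 14 mm under the top). Centre of mass 12 mm up: hung by the ball in a 4 N grip it swings upright. This point: centre, 42 mm from either end; z foot to knob. It lies tipped along the runner. May be absent.
- short_2_mid (a point): SHORT dose tube, 84 mm high, 0.155 kg: black steel-weighted foot (51 mm wide, 8 mm), brown body (40 mm wide), grey 8-sided cap (41 to 44 mm, 12 mm high), wooden ball knob (28 mm; centre 14 mm under the top). Centre of mass 12 mm up: hung by the ball in a 4 N grip it swings upright. This point: centre, 42 mm from either end; z foot to knob. It lies tipped along the runner. May be absent.
- short_3_mid (a point): SHORT dose tube, 84 mm high, 0.155 kg: black steel-weighted foot (51 mm wide, 8 mm), brown body (40 mm wide), grey 8-sided cap (41 to 44 mm, 12 mm high), wooden ball knob (28 mm; centre 14 mm under the top). Centre of mass 12 mm up: hung by the ball in a 4 N grip it swings upright. This point: centre, 42 mm from either end; z foot to knob. It stands at first.
- carrier: the carrier: fixed beech stand; origin on the counter under its middle bay, 25 mm in front of the seats; -x points out of its open front, y along the row, z up. Base x +-65 mm, y -135 to +228 mm; level floor 10 mm above the counter, to the front edge. Between four posts (70 mm above the counter, 30 mm wide, rounded noses 22 mm in front of the seats), three bays at 75 mm pitch; back rail 58 mm high.
- bay_a (a point): seat of the carrier's -y bay: where the centre of a fully seated tall tube is, 66 mm above the counter; axes as the carrier's. Each bay is 44 mm wide, but 57 mm wide in the lowest 12 mm over the floor, so that the tube's foot runs in under the posts: a tube cannot enter from above; it stands on the floor in front and is pushed level along +x.
- bay_b (a point): seat of the middle bay: where the centre of a fully seated tall tube is, 66 mm above the counter; axes as the carrier's. Two sprung steel balls per bay, 60 mm above the counter, meet the tube when its centre is 29 mm short of the seat, yield to about 5 to 6 N of push, are at their widest 14 mm short, then snap in behind it and press it on the back rail: the click.
- bay_c (a point): seat of the +y bay: where the centre of a fully seated tall tube is, 66 mm above the counter; axes as the carrier's. Bays are alike and any may be used; one may stay empty.
- lock (a joint): transport lock: aluminium slide let into the floor, 31 mm in front of the seats, with 3 upright teeth (14 mm wide, 9 mm thick, tops 43 mm above the counter). 0: fully open, teeth before posts; 0.0375 (m): fully closed on its end stop, a tooth across each bay's mouth. Closes along the carrier's +y with 2 to 3 N; stays where left. A tooth cannot pass a tube that has not clicked home.
- lock_grip (a point): middle of the lock's black upright grip, which moves with it: 12 mm thick along the carrier's x, 26 mm along y, from 9 to 53 mm above the counter; this point is 40 mm above the counter. Guide bridges 25 mm high cross the slide just past both ends of the grip's travel.
- glass_mid (a point): small clear drinking glass, a bystander, 64 mm wide, 80 mm high; this point is its centre.
- tamper_mid (a point): coffee tamper with a dark wooden handle, a bystander, 58 mm wide, 94 mm high; this point is its centre.

How it is judged (in metres and radians):
On the way, in this order (a step that is already met when the one before it is completed fails the run):
1. the transport lock has been slid fully open (value of joint lock below 0.005 m), for 0.2 s.
2. every tall tube is seated in a bay with the lock still open (((horizontal distance between tall_1_mid and bay_a below 0.006 m and z of tall_1_mid in the frame of bay_a between -0.006 and 0.006 m and angle between tall_1_mid's own z axis and vertical below 0.1 rad) or (horizontal distance between tall_1_mid and bay_b below 0.006 m and z of tall_1_mid in the frame of bay_b between -0.006 and 0.006 m and angle between tall_1_mid's own z axis and vertical below 0.1 rad) or (horizontal distance between tall_1_mid and bay_c below 0.006 m and z of tall_1_mid in the frame of bay_c between -0.006 and 0.006 m and angle between tall_1_mid's own z axis and vertical below 0.1 rad)) and ((horizontal distance between tall_2_mid and bay_a below 0.006 m and z of tall_2_mid in the frame of bay_a between -0.006 and 0.006 m and angle between tall_2_mid's own z axis and vertical below 0.1 rad) or (horizontal distance between tall_2_mid and bay_b below 0.006 m and z of tall_2_mid in the frame of bay_b between -0.006 and 0.006 m and angle between tall_2_mid's own z axis and vertical below 0.1 rad) or (horizontal distance between tall_2_mid and bay_c below 0.006 m and z of tall_2_mid in the frame of bay_c between -0.006 and 0.006 m and angle between tall_2_mid's own z axis and vertical below 0.1 rad)) and ((horizontal distance between tall_3_mid and bay_a below 0.006 m and z of tall_3_mid in the frame of bay_a between -0.006 and 0.006 m and angle between tall_3_mid's own z axis and vertical below 0.1 rad) or (horizontal distance between tall_3_mid and bay_b below 0.006 m and z of tall_3_mid in the frame of bay_b between -0.006 and 0.006 m and angle between tall_3_mid's own z axis and vertical below 0.1 rad) or (horizontal distance between tall_3_mid and bay_c below 0.006 m and z of tall_3_mid in the frame of bay_c between -0.006 and 0.006 m and angle between tall_3_mid's own z axis and vertical below 0.1 rad)) and value of joint lock below 0.012 m), for 0.2 s.
3. the transport lock has been slid fully closed (value of joint lock above 0.034 m), for 0.2 s.
At the end, for the whole second after the job is handed in: Each tall tube present is seated in a bay: centre within 6 mm of a seat point, tilt under 0.1 rad. The lock is within 3.5 mm of its closed stop. Each short tube present stands on the runner's floor, tilt under 0.1 rad, axis inside the runner's outline (((horizontal distance between tall_1_mid and bay_a below 0.006 m and z of tall_1_mid in the frame of bay_a between -0.006 and 0.006 m and angle between tall_1_mid's own z axis and vertical below 0.1 rad) or (horizontal distance between tall_1_mid and bay_b below 0.006 m and z of tall_1_mid in the frame of bay_b between -0.006 and 0.006 m and angle between tall_1_mid's own z axis and vertical below 0.1 rad) or (horizontal distance between tall_1_mid and bay_c below 0.006 m and z of tall_1_mid in the frame of bay_c between -0.006 and 0.006 m and angle between tall_1_mid's own z axis and vertical below 0.1 rad)) and ((horizontal distance between tall_2_mid and bay_a below 0.006 m and z of tall_2_mid in the frame of bay_a between -0.006 and 0.006 m and angle between tall_2_mid's own z axis and vertical below 0.1 rad) or (horizontal distance between tall_2_mid and bay_b below 0.006 m and z of tall_2_mid in the frame of bay_b between -0.006 and 0.006 m and angle between tall_2_mid's own z axis and vertical below 0.1 rad) or (horizontal distance between tall_2_mid and bay_c below 0.006 m and z of tall_2_mid in the frame of bay_c between -0.006 and 0.006 m and angle between tall_2_mid's own z axis and vertical below 0.1 rad)) and ((horizontal distance between tall_3_mid and bay_a below 0.006 m and z of tall_3_mid in the frame of bay_a between -0.006 and 0.006 m and angle between tall_3_mid's own z axis and vertical below 0.1 rad) or (horizontal distance between tall_3_mid and bay_b below 0.006 m and z of tall_3_mid in the frame of bay_b between -0.006 and 0.006 m and angle between tall_3_mid's own z axis and vertical below 0.1 rad) or (horizontal distance between tall_3_mid and bay_c below 0.006 m and z of tall_3_mid in the frame of bay_c between -0.006 and 0.006 m and angle between tall_3_mid's own z axis and vertical below 0.1 rad)) and angle between each of short_1_mid, short_2_mid, short_3_mid's own z axis and vertical below 0.1 rad and z of short_1_mid in the frame of lane between 0.036 and 0.048 m and x of short_1_mid in the frame of lane between -0.065 and 0.065 m and y of short_1_mid in the frame of lane between -0.32 and 0.32 m and z of short_2_mid in the frame of lane between 0.036 and 0.048 m and x of short_2_mid in the frame of lane between -0.065 and 0.065 m and y of short_2_mid in the frame of lane between -0.32 and 0.32 m and z of short_3_mid in the frame of lane between 0.036 and 0.048 m and x of short_3_mid in the frame of lane between -0.065 and 0.065 m and y of short_3_mid in the frame of lane between -0.32 and 0.32 m and value of joint lock above 0.034 m); the robot touches nothing.
It fails at once if the glass is shifted by more than 40 mm or tipped over (distance of glass_mid from where it was at the start of the episode above 0.04 m or angle between glass_mid's own z axis and vertical above 0.5 rad).
It fails at once if the tamper is shifted by more than 40 mm or tipped over (distance of tamper_mid from where it was at the start of the episode above 0.04 m or angle between tamper_mid's own z axis and vertical above 0.5 rad).
Of tall_1, tall_2, tall_3, short_1, short_2 only 4 to 5 are there at a start; the rules pass over those that are not, and their reading is None.
At some moment in a run one of tall_1, tall_2, short_3 may be knocked a few centimetres aside while the robot is not near it.
Once in a run the grip may slacken for a moment while it holds something.
It also fails if it takes over 210 s, if anything falls off the work surface, if the arm or the gripper's body presses on something with over 40 N, if the wrist force passes 120 N, or if a joint passes its speed limit or range.

## Working session

There is one attempt and no reset: what is moved stays moved. The work goes in short steps, Python scripts to look and compute and a shell command to move; the robot and the scene stay as the last step left them, time stands still between calls to the robot, and variables do not carry over. Pictures are saved under pics/ and viewed, at most 14 in all, crops included, and the job is handed in when it is done.

```bash
ls; mkdir -p pics; python3 - <<'E'
from rig import *
import cv2,json
o=get_obs();print(o)
for n in("side","top"):
    c=camera(n);cv2.imwrite(f"pics/{n}0.png",c["img"][:,:,::-1]);print(n,c["fovy"],c["cx"],c["cy"],c["R"],c["t"],[k for k in c])
    for th in("tall_1_mid","short_1_mid","carrier","lock_grip","glass_mid","tamper_mid"):
        print(th,[( [round(v) for v in d["extent"]],round(d["p"],2)) for d in recognise(c,th)])
E
```

```text
pics
{'clock': 0.0, 'joints': array([ 1.43959713e+00,  3.85551510e-01,  6.62950363e-03, -4.93774870e-04,
       -1.19400369e+00, -2.58597381e-01]), 'qd': array([ 0.00155573, -0.00084705,  0.00141785,  0.00018859,  0.00148603,
        0.00056581]), 'tau': array([ 1.73116982e-04, -3.92287517e+01,  1.88400292e+01,  4.18625146e+00,
       -4.70544372e-03, -2.84542480e-06]), 'tcp_pos': array([237.39078697, 577.938129  , 403.62643563]), 'tcp_rot': array([ 1.07713308e-03,  9.81049146e-01, -1.93755996e-01, -1.61232306e-04]), 'force': array([ 0.57893992, -0.32511751,  0.17351722]), 'wrist_torque': array([ 0.04724801, -0.00203234, -0.01444486]), 'grasp_force': 0.0, 'gripper_width': 85.62634256339739}
side 49.71428516181971 277.5691948988798 215.5908486083267 [[ 0.94155693 -0.33660738 -0.01288476]
 [-0.21594549 -0.5738016  -0.79001219]
 [ 0.25853063  0.74662387 -0.61295572]] [-515.75810792  197.61918523 1126.63617332] ['img', 'fovy', 'cx', 'cy', 'R', 't', 'shot']
tall_1_mid [([256, 256, 274, 294], 0.96)]
short_1_mid [([257, 286, 281, 323], 0.93)]
carrier [([270, 175, 343, 263], 0.86)]
lock_grip [([284, 176, 315, 250], 0.61)]
glass_mid [([236, 138, 258, 171], 0.82)]
tamper_mid [([331, 281, 353, 320], 0.77)]
top 42.146648874976975 273.13505250379353 206.69485801585094 [[-0.01809224 -0.99966716 -0.01839139]
 [-0.99608069  0.01961406 -0.08624701]
 [ 0.08657903  0.0167589  -0.99610402]] [  85.90545172  539.29796779 1516.6733917 ] ['img', 'fovy', 'cx', 'cy', 'R', 't', 'shot']
tall_1_mid [([350, 222, 369, 241], 0.57)]
short_1_mid [([369, 228, 401, 247], 0.86)]
carrier [([203, 141, 337, 197], 0.96)]
lock_grip [([205, 159, 319, 174], 0.61)]
glass_mid [([135, 181, 165, 205], 0.78)]
tamper_mid [([387, 168, 411, 190], 0.8)]
```

```bash
python3 - <<'E'
import cv2
a=cv2.imread("pics/top0.png")[120:320,120:460];b=cv2.imread("pics/side0.png")[110:360,180:420]
cv2.imwrite("pics/t0c.png",cv2.resize(a,(782,460),interpolation=cv2.INTER_CUBIC));cv2.imwrite("pics/s0c.png",cv2.resize(b,(576,600),interpolation=cv2.INTER_CUBIC))
E
```

```text
(no output)
```

View pics/t0c.png

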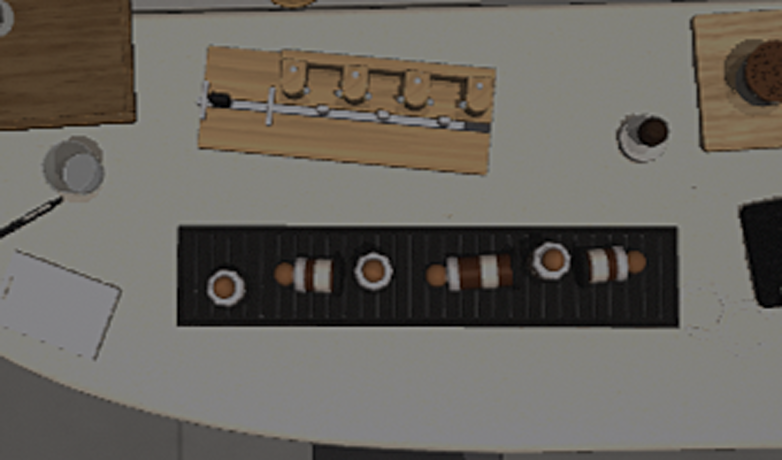

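View pics/s0c.png

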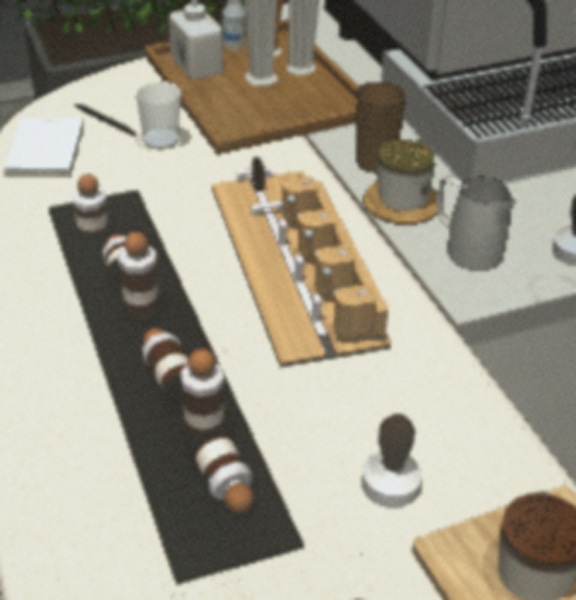

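The top crop shows the runner, with standing tubes at (225,287), (373,270) and (550,260) and lying tubes near (310,273), (475,272) and (610,265). The carrier is at upper left with its lock grip at (218,100), which is the closed end. The side crop shows the same six tubes: the far standing one is short, the other two standing are tall, and the middle lying one is tall.

```bash
cat > h.py <<'E'
from rig import *
import numpy as np,cv2
from scipy.spatial.transform import Rotation as Ro
def F(c): return c["img"].shape[0]/2/np.tan(np.radians(c["fovy"]/2))
def proj(c,X):
    P=np.atleast_2d(X)@np.array(c["R"]).T+c["t"]; return P[:,:2]/P[:,2:]*F(c)+[c["cx"],c["cy"]]
def back(c,px,z):
    R=np.array(c["R"]);C=-R.T@c["t"];out=[]
    for u,v in np.atleast_2d(px):
        d=R.T@[(u-c["cx"])/F(c),(v-c["cy"])/F(c),1];out.append(C+d*(z-C[2])/d[2])
    return np.array(out)
def tri(cs,pxs):
    A=[];b=[]
    for c,(u,v) in zip(cs,pxs):
        R=np.array(c["R"]);t=c["t"];x=(u-c["cx"])/F(c);y=(v-c["cy"])/F(c)
        A+=[R[0]-x*R[2],R[1]-y*R[2]];b+=[x*t[2]-t[0],y*t[2]-t[1]]
    return np.linalg.lstsq(np.array(A),np.array(b),rcond=None)[0]
def go(pos,yaw=-90,tilt=0):
    """shift/turn row from the measured pose to TCP pos (mm), tool down with tool x at yaw"""
    o=get_obs();w,x,y,z=o["tcp_rot"];R0=Ro.from_quat([x,y,z,w])
    a=np.radians(yaw);R1=Ro.from_matrix(np.array([[np.cos(a),np.sin(a),0],[np.sin(a),-np.cos(a),0],[0,0,-1]]).T)*1
    if tilt:R1=Ro.from_rotvec([np.radians(tilt),0,0])*R1
    return np.round(R0.inv().apply(np.array(pos)-o["tcp_pos"])/1000,4),np.round((R0.inv()*R1).as_rotvec(degrees=True),2)
def balls(c,rng=None):
    """orange wooden balls: centroid pixels"""
    hsv=cv2.cvtColor(np.ascontiguousarray(c["img"]),cv2.COLOR_RGB2HSV);m=cv2.inRange(hsv,(4,90,60),(16,230,255))
    n,l,s,ce=cv2.connectedComponentsWithStats(m);return [(np.round(ce[i],1).tolist(),int(s[i,4]),s[i,:4].tolist()) for i in range(1,n) if s[i,4]>12]
E
python3 - <<'E'
from h import *
c=camera("top");s=camera("side")
for k,v in(("top",c),("side",s)):
    print(k,balls(v))
np.set_printoptions(precision=1,suppress=True)
i=c["img"];print([i[int(120+y/2.3),int(120+x/2.3)].tolist() for x,y in((225,287),(373,270),(550,260),(305,270),(250,135))])
a=i[135:202,200:340,::-1];cv2.imwrite("pics/t1c.png",cv2.resize(a,None,fx=5.6,fy=5.6,interpolation=cv2.INTER_CUBIC))
a=s["img"][170:270,260:360,::-1];cv2.imwrite("pics/s1c.png",cv2.resize(a,None,fx=6,fy=6,interpolation=cv2.INTER_CUBIC))
cn=np.array([(178,227),(677,227),(178,325),(677,325)])/2.3+[120,120]
print(back(c,cn,9))
E
```

```text
top [([134.2, 135.1], 6478, [66, 84, 113, 96]), ([75.2, 91.6], 66, [63, 89, 25, 7]), ([261.2, 102.1], 34, [258, 97, 7, 10]), ([65.4, 112.2], 31, [64, 107, 4, 11]), ([234.5, 112.9], 18, [231, 111, 7, 5]), ([258.3, 112.0], 23, [254, 110, 9, 5]), ([247.6, 118.8], 74, [235, 116, 25, 6]), ([480.1, 136.7], 1086, [421, 122, 95, 39]), ([65.9, 136.7], 28, [65, 132, 3, 10]), ([270.9, 154.5], 1871, [209, 140, 126, 34]), ([458.1, 145.6], 64, [449, 140, 17, 11]), ([431.4, 153.5], 254, [423, 142, 22, 23]), ([327.2, 149.9], 21, [320, 149, 15, 3]), ([470.6, 170.2], 983, [424, 148, 95, 38]), ([223.2, 159.6], 111, [211, 156, 26, 8]), ([329.2, 166.4], 19, [324, 163, 10, 6]), ([442.5, 165.1], 15, [439, 164, 8, 3]), ([266.5, 178.3], 1379, [207, 167, 125, 23]), ([428.7, 175.4], 17, [425, 174, 8, 3]), ([449.7, 175.9], 20, [446, 174, 8, 4]), ([228.0, 184.9], 65, [211, 183, 35, 5]), ([290.6, 190.6], 200, [247, 186, 84, 10]), ([512.3, 232.6], 1652, [487, 211, 51, 43]), ([360.5, 232.7], 62, [357, 228, 8, 10]), ([396.2, 233.5], 57, [393, 229, 8, 9]), ([282.1, 237.6], 67, [278, 233, 9, 10]), ([243.2, 238.7], 55,
[... 928 characters left out ...]
0.6, 173.9], 14, [528, 172, 6, 6]), ([527.3, 178.2], 13, [525, 176, 6, 5]), ([216.0, 186.1], 39, [213, 183, 7, 7]), ([236.3, 210.5], 72, [232, 206, 10, 10]), ([242.9, 248.0], 22, [240, 246, 8, 6]), ([247.4, 255.8], 56, [242, 252, 13, 10]), ([263.5, 259.9], 96, [259, 255, 11, 11]), ([251.2, 265.3], 16, [248, 263, 7, 6]), ([271.1, 302.7], 32, [266, 300, 13, 8]), ([279.2, 317.0], 102, [274, 312, 12, 11]), ([407.3, 330.2], 846, [389, 316, 38, 30]), ([424.8, 375.6], 14, [422, 372, 6, 8]), ([438.1, 384.9], 32, [430, 381, 16, 8])]
[[105, 71, 48], [106, 72, 48], [96, 66, 45], [76, 62, 56], [124, 98, 71]]
[[ 512.   293.     9. ]
 [ 500.1 -323.9    9. ]
 [ 390.9  293.7    9. ]
 [ 379.9 -319.     9. ]]
```

View pics/t1c.png

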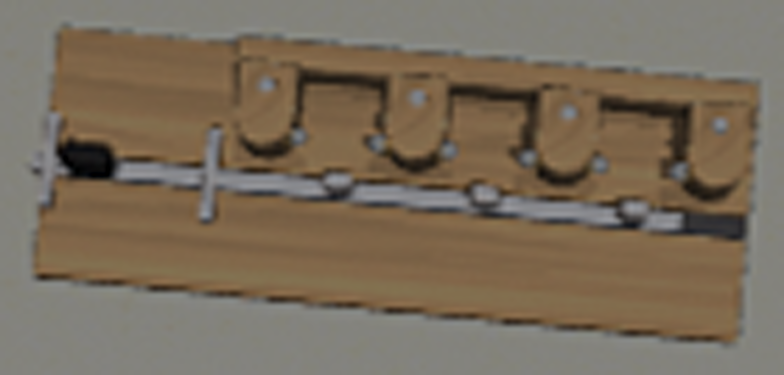

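View pics/s1c.png

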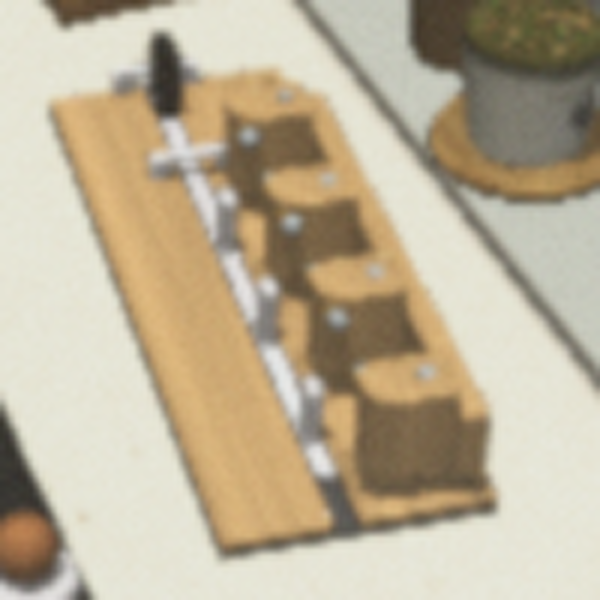

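The top crop shows carrier corners at (36,277), (735,342) and (60,27), teeth at (338,183), (485,194) and (632,210), and the grip at (87,158). The side crop shows corners at (52,103), (222,555) and (495,505). All three teeth stand across the bay mouths, so the lock starts closed.

```bash
python3 - <<'E'
from h import *
from scipy.optimize import least_squares
np.set_printoptions(precision=1,suppress=True)
c=camera("top");s=camera("side")
T=lambda x,y:(200+x/5.6,135+y/5.6);S=lambda x,y:(260+x/6,170+y/6)
obs=[(c,(-65,228,10),T(36,277)),(c,(-65,-135,10),T(735,342)),(c,(65,228,10),T(60,27)),(s,(-65,228,10),S(52,103)),(s,(-65,-135,10),S(222,555)),(s,(65,-135,10),S(495,505)),
(c,(-6,75,43),T(338,183)),(c,(-6,0,43),T(485,194)),(c,(-6,-75,43),T(632,210)),(s,(-6,75,43),S(227,193)),(s,(-6,0,43),S(267,282)),(s,(-6,-75,43),S(313,380))]
def W(p,X):
    a=p[2];return np.array([p[0]+np.cos(a)*X[0]-np.sin(a)*X[1],p[1]+np.sin(a)*X[0]+np.cos(a)*X[1],X[2]])
r=least_squares(lambda p:np.concatenate([proj(k,W(p,X))[0]-u for k,X,u in obs]),[600,100,0.])
print(r.x[:2],np.degrees(r.x[2]),r.fun)
np.save("car.npy",r.x)
for n,X in dict(a=(25,-75,108),b=(25,0,108),c=(25,75,108)).items():print(n,W(r.x,X),W(r.x,np.array(X)-[60,0,0]))
G=tri((c,s),(T(87,158),S(165,60)));print("grip tri",G)
a=r.x[2];d=G[:2]-r.x[:2];print("in carrier",np.cos(a)*d[0]+np.sin(a)*d[1],-np.sin(a)*d[0]+np.cos(a)*d[1])
for n,u,v in(("short3",(216.9,244.6),(216,186.1)),("tallA",(282.1,237.6),(236.3,210.5)),("tallB",(360.5,232.7),(263.5,259.9)),("shortR",(396.2,233.5),(279.2,317)),("tall3",(309.6,239.3),(242.9,249.5))):print(n,tri((c,s),(u,v)))
print("z28",back(c,[(243.2,238.7),(309.6,239.3),(396.2,233.5)],28))
print(back(c,[(216.9,244.6)],75),back(c,[(282.1,237.6),(360.5,232.7)],103))
for n in("glass_mid","tamper_mid"):
    for k in(c,s):
        for d in recognise(k,n)[:1]:e=d["extent"];print(n,back(k,[((e[0]+e[2])/2,(e[1]+e[3])/2)],42))
print(go([600,100,300],-90))
E
```

```text
[648.3  33.8] -6.745453714573445 [-0.6 -0.2  0.8  0.4  0.1 -0.  -0.7 -1.  -0.5 -1.4  0.7 -1.   0.1 -0.4
  0.4  0.2  0.8 -0.1 -0.1  0.2  0.   0.4 -0.2  0.5]
a [664.3 -43.6 108. ] [604.7 -36.6 108. ]
b [673.1  30.9 108. ] [613.5  37.9 108. ]
c [681.9 105.4 108. ] [622.3 112.4 108. ]
grip tri [666.  235.6  41. ]
in carrier -6.147004513304392 202.45919404452005
short3 [435.1 229.7  76.8]
tallA [450.4  52.  106.6]
tallB [ 459.1 -156.3  106.8]
shortR [ 457.6 -266.9   27.8]
tall3 [444.3 -24.2  32.7]
z28 [[ 451.9  161.3   28. ]
 [ 446.8  -24.9   28. ]
 [ 458.5 -267.1   28. ]]
[[435.9 229.8  75. ]] [[ 450.7   52.   103. ]
 [ 459.9 -157.   103. ]]
glass_mid [[589.  416.6  42. ]]
tamper_mid [[ 604.3 -281.7   42. ]]
tamper_mid [[581.7 415.5  42. ]]Traceback (most recent call last):
  File "<stdin>", line 22, in <module>
  File "h.py", line 21, in go
    a=np.radians(yaw);R1=Ro.from_matrix(np.array([[np.cos(a),np.sin(a),0],[np.sin(a),-np.cos(a),0],[0,0,-1]]).T)*1
                         ~~~~~~~~~~~~~~~~~~~~~~~~~~~~~~~~~~~~~~~~~~~~~~~~~~~~~~~~~~~~~~~~~~~~~~~~~~~~~~~~~~~~~~~^~
TypeError: Argument 'other' has incorrect type (expected scipy.spatial.transform._rotation.Rotation, got int)
```

```bash
sed -i 's/\.T)\*1$/.T)/' h.py; cat >> h.py <<'E'
P=np.load("car.npy");CA=np.array([[np.cos(P[2]),-np.sin(P[2]),0],[np.sin(P[2]),np.cos(P[2]),0],[0,0,1]])
def toc(X): return CA.T@(np.array(X,float)-[P[0],P[1],0])
def tow(X): return CA@np.array(X,float)+[P[0],P[1],0]
YAW=-90+np.degrees(P[2])
def st():
    o=get_obs();w,x,y,z=o["tcp_rot"];R=Ro.from_quat([x,y,z,w]).as_matrix()
    print("t%.1f"%o["clock"],"tcp_c",np.round(toc(o["tcp_pos"]),1),"toolz",np.round(CA.T@R[:,2],3),"toolx",np.round(CA.T@R[:,0],3),"F",np.round(o["force"],1),"w%.1f g%.1f"%(o["gripper_width"],o["grasp_force"]))
E
python3 - <<'E'
from h import *
np.set_printoptions(precision=1,suppress=True)
st();print(go(tow([-6,202.5,300]),YAW))
for n,X in dict(short3=(435.5,229.7,75),tallA=(450.5,52,103),tallB=(459.5,-156.6,103),shortR=(458,-267,28),tall3=(446,-24.6,29),shortL=(452,161.3,28),glass=(589,417,0),tamper=(604,-282,0)).items():print(n,toc(X))
E
```

```text
t1.1 tcp_c [-471.9  492.3  404.7] toolz [-0.  0. -1.] toolx [ 1.  -0.3 -0. ] F [-1.  -0.8 -0.1] w85.3 g0.0
(array([0.5, 0.2, 0.1]), array([-0. ,  0. , 74.4]))
short3 [-234.3  169.5   75. ]
tallA [-198.5   -5.2  103. ]
tallB [-165.1 -211.3  103. ]
shortR [-153.6 -321.1   28. ]
tall3 [-194.   -81.8   29. ]
shortL [-209.9  103.5   28. ]
glass [-103.9  373.6    0. ]
tamper [  -6.9 -318.8    0. ]
```

```bash
sed -i 's/^import numpy.*/&\nnp.set_printoptions(suppress=True,precision=4)/' h.py
python3 -m crank '0.058 0.017 0 0 0 8; 0.117 0.034 0 0 0 16; 0.175 0.051 0.02 0 0 25; 0.234 0.068 0.04 0 0 33; 0.293 0.086 0.06 0 0 41' 50; python3 -c "
from h import *
st();print(go(tow([-6,202.5,300]),YAW))"
```

```text
clock: 1.72
tcp_pos: [473.0, 389.3, 346.2]
tcp_rot: [-0.0, 0.85, -0.527, 0.0]
force: [0.8, 0.2, -0.0]
gripper_width: 42.6
grasp_force: 0.0
t1.7 tcp_c [-215.8  332.5  346.2] toolz [ 0.001  0.001 -1.   ] toolx [ 0.547 -0.837 -0.   ] F [ 0.8  0.2 -0. ] w42.6 g0.0
(array([ 0.2236, -0.1045,  0.0462]), array([-0.04,  0.03, 33.17]))
```

```bash
python3 -m crank '0.056 -0.026 0.012 0 0 8.3; 0.112 -0.052 0.023 0 0 16.6; 0.168 -0.078 0.035 0 0 25; 0.2236 -0.1045 0.0462 0 0 33.2; 0.2236 -0.1045 0.0462 0 0 33.2' 50; python3 -c "
from h import *
st();print(go(tow([-6,202.5,195]),YAW))
c=camera('side');cv2.imwrite('pics/s2.png',cv2.resize(c['img'][80:280,180:420,::-1],(720,600)))"
```

```text
clock: 2.35
tcp_pos: [668.0, 234.0, 297.8]
tcp_rot: [-0.001, -0.663, 0.748, 0.0]
force: [-1.0, 0.6, 0.1]
gripper_width: 42.7
grasp_force: 0.0
t2.4 tcp_c [ -4.  201.1 297.8] toolz [-0.002 -0.002 -1.   ] toolx [-0.003 -1.     0.002] F [-1.   0.6  0.1] w42.7 g0.0
(array([-0.0016,  0.0018,  0.1028]), array([ 0.12, -0.11, -0.16]))
```

View pics/s2.png

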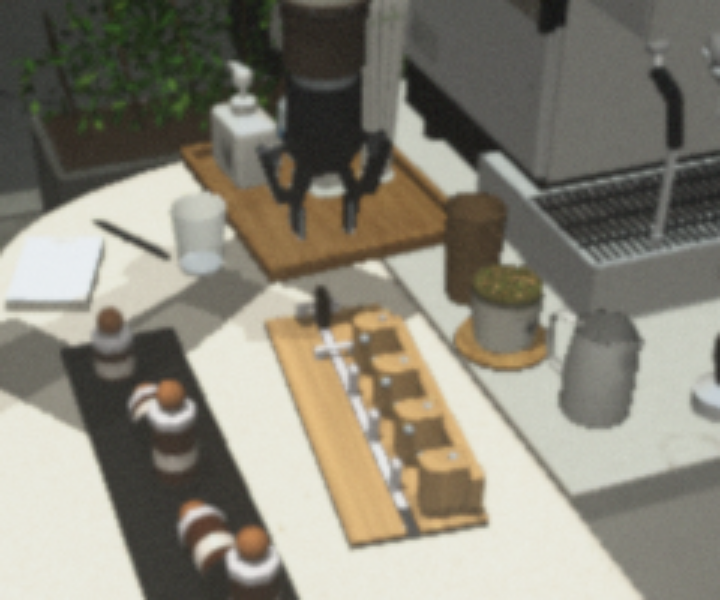

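The picture shows the open gripper centred over the black lock grip at about (322,305), with nothing in the way of the descent.

```bash
python3 -m crank '0 0 0.05 0 0 0; 0 0 0.1 0 0 0; 0 0 0.105 0 0 0; 0 0 0.105 0 0 0' 50; python3 -c "
from h import *
st()"; python3 -m crank '0 0 0 0 0 0; 0 0 0 0 0 0; 0 0 0 0 0 0; 0 0 0 0 0 0' 0;  python3 -c "
from h import *
st()"; python3 -m crank '0.010 0 0 0 0 0; 0.020 0 0 0 0 0; 0.030 0 0 0 0 0; 0.036 0 0 0 0 0; 0.036 0 0 0 0 0';  python3 -c "
from h import *
st()
c=camera('side');cv2.imwrite('pics/s3.png',cv2.resize(c['img'][170:270,260:360,::-1],(600,600)))"
```

```text
clock: 2.9
tcp_pos: [665.7, 238.8, 196.9]
tcp_rot: [0.001, -0.666, 0.746, -0.001]
force: [0.4, 0.1, 0.7]
gripper_width: 42.5
grasp_force: 0.0
t2.9 tcp_c [ -6.8 205.7 196.9] toolz [ 0.002  0.001 -1.   ] toolx [ 0.006 -1.    -0.001] F [0.4 0.1 0.7] w42.5 g0.0
clock: 3.4
tcp_pos: [667.2, 238.3, 198.3]
tcp_rot: [0.004, -0.666, 0.746, -0.001]
force: [4.5, 0.6, 3.1]
gripper_width: 11.0
grasp_force: 59.8
t3.4 tcp_c [ -5.2 205.3 198.3] toolz [ 0.007  0.004 -1.   ] toolx [ 0.004 -1.    -0.004] F [4.5 0.6 3.1] w11.0 g59.8
clock: 4.03
tcp_pos: [663.0, 201.9, 198.3]
tcp_rot: [0.003, -0.666, 0.746, -0.002]
force: [6.0, -0.4, 5.2]
gripper_width: 11.3
grasp_force: 60.2
t4.0 tcp_c [ -5.1 168.6 198.3] toolz [ 0.006  0.003 -1.   ] toolx [ 0.004 -1.    -0.003] F [ 6.  -0.4  5.2] w11.3 g60.2
```

View pics/s3.png

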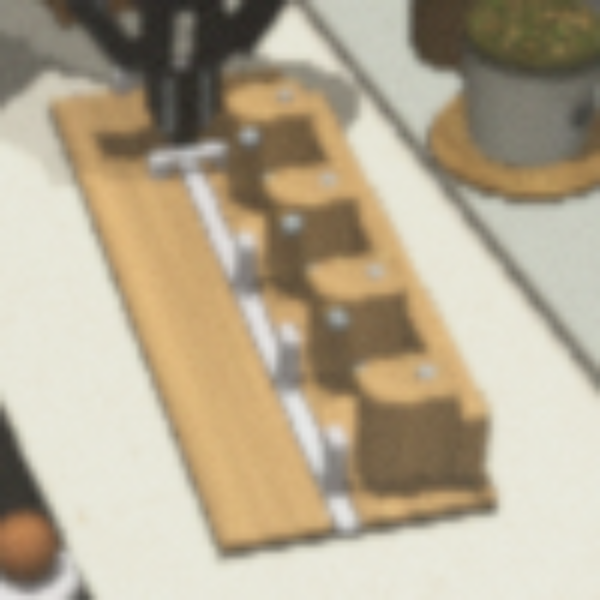

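The picture shows the teeth moved in front of the posts, for example the nearest at (335,455), so the lock is almost fully open. I'll nudge it to the stop, release, and go to the first tall tube.

```bash
python3 -m crank '0.002 0 0 0 0 0; 0.002 0 0 0 0 0; 0.002 0 0 0 0 0';  python3 -c "
from h import *
st()"; python3 -m crank '0 0 0 0 0 0; 0 0 0 0 0 0; 0 0 -0.06 0 0 0; 0 0 -0.12 0 0 0; 0 0 -0.14 0 0 0' 65
python3 -m crank '0.04 0.04 0 0 0 0; 0.08 0.08 0 0 0 0; 0.12 0.12 0 0 0 0; 0.15 0.16 0 0 0 0; 0.172 0.191 0 0 0 0' 65
python3 -m crank '0 0 0 0 0 0; 0 0 0 0 0 0' 65
python3 -c "
from h import *
st();c=camera('top');s=camera('side')
b=[x for x in balls(c) if 40<x[1]<80 and 225<x[0][1]<250];d=[x for x in balls(s) if 35<x[1]<110 and x[0][1]>180 and 200<x[0][0]<290]
print(b);print(d)
print(go(tow([-198.5,-5.2,265]),YAW))
for x in b:print(toc(back(c,[x[0]],103)[0]))"
```

```text
clock: 4.45
tcp_pos: [662.8, 201.2, 198.3]
tcp_rot: [0.004, -0.666, 0.746, -0.001]
force: [5.0, 2.6, 5.9]
gripper_width: 10.8
grasp_force: 60.1
t4.5 tcp_c [ -5.2 167.9 198.3] toolz [ 0.007  0.004 -1.   ] toolx [ 0.005 -1.    -0.004] F [5.  2.6 5.9] w10.8 g60.1
clock: 5.08
tcp_pos: [661.3, 199.9, 339.9]
tcp_rot: [0.003, -0.666, 0.746, -0.001]
force: [-0.3, 0.2, -1.0]
gripper_width: 55.8
grasp_force: 0.0
clock: 5.7
tcp_pos: [449.3, 49.2, 334.7]
tcp_rot: [-0.001, -0.665, 0.747, 0.001]
force: [-1.2, 0.2, 1.1]
gripper_width: 55.4
grasp_force: 0.0
clock: 5.95
tcp_pos: [452.0, 50.9, 335.4]
tcp_rot: [0.0, -0.666, 0.746, -0.0]
force: [-0.8, -0.2, 0.1]
gripper_width: 55.2
grasp_force: 0.0
t6.0 tcp_c [-196.9   -6.1  335.4] toolz [ 0.  0. -1.] toolx [ 0.004 -1.    -0.   ] F [-0.8 -0.2  0.1] w55.2 g0.0
[([360.5, 232.7], 62, [357, 228, 8, 10]), ([396.2, 233.4], 56, [393, 229, 8, 9]), ([309.5, 239.4], 62, [306, 235, 8, 9])]
[([236.2, 211.0], 63, [232, 207, 10, 9]), ([247.4, 255.7], 57, [243, 252, 12, 10]), ([263.6, 260.0], 97, [259, 255, 11, 11]), ([279.1, 317.0], 101, [274, 312, 11, 11])]
(array([-0.0005,  0.002 ,  0.0701]), array([ 0.  , -0.01,  0.23]))
[-164.6767 -211.6326  103.    ]
[-157.1802 -306.0089  103.    ]
[-195.8434  -78.3021  103.    ]
```

```bash
python3 -m crank '0 0.0015 0.03 0 0 0; 0 0.0015 0.06 0 0 0; 0 0.0015 0.07 0 0 0; 0 0.0015 0.07 0 0 0' 65; python3 -m crank '0 0 0 0 0 0; 0 0 0 0 0 0; 0 0 0 0 0 0; 0 0 0 0 0 0' 0; python3 -c "
from h import *
st()"; python3 -m crank '0 0 -0.01 0 0 0; 0 0 -0.03 0 0 0; 0 0 -0.05 0 0 0;0 0 -0.05 0 0 0'; python3 -c "
from h import *
st();c=camera('side');cv2.imwrite('pics/s4.png',cv2.resize(c['img'][130:290,180:340,::-1],(600,600)))"
```

```text
clock: 6.55
tcp_pos: [450.8, 51.2, 264.8]
tcp_rot: [-0.001, -0.666, 0.746, 0.0]
force: [-0.0, 0.0, 0.5]
gripper_width: 55.5
grasp_force: 0.0
clock: 7.05
tcp_pos: [450.9, 51.2, 266.5]
tcp_rot: [0.001, -0.666, 0.746, -0.001]
force: [-0.2, -0.3, 6.2]
gripper_width: 25.1
grasp_force: 58.8
t7.0 tcp_c [-198.    -6.   266.5] toolz [ 0.003  0.001 -1.   ] toolx [ 0.004 -1.    -0.001] F [-0.2 -0.3  6.2] w25.1 g58.8
clock: 7.55
tcp_pos: [450.3, 50.9, 316.3]
tcp_rot: [0.001, -0.666, 0.746, -0.0]
force: [0.3, -0.4, -2.7]
gripper_width: 24.5
grasp_force: 59.3
t7.5 tcp_c [-198.7   -6.2  316.3] toolz [ 0.002  0.002 -1.   ] toolx [ 0.004 -1.    -0.002] F [ 0.3 -0.4 -2.7] w24.5 g59.3
```

View pics/s4.png

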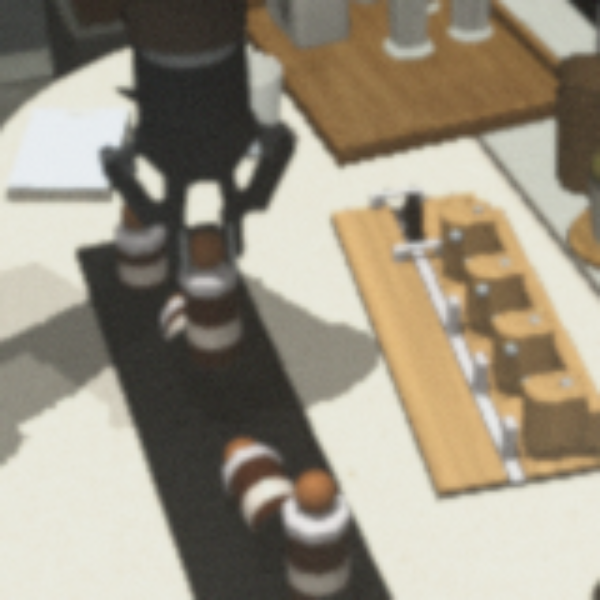

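The picture shows the tube hanging upright in the grip at (210,300), clear of the runner. Next I carry it to the front of bay c.

```bash
python3 -m crank '-0.02 -0.04 0 0 0 0; -0.04 -0.08 0 0 0 0; -0.06 -0.12 0 0 0 0; -0.0802 -0.162 0 0 0 0; -0.0802 -0.162 0 0 0 0'; python3 -m crank '0 0 0.015 0 0 0; 0 0 0.03 0 0 0; 0 0 0.043 0 0 0; 0 0 0.043 0 0 0'; python3 -c "
from h import *
st();c=camera('top');s=camera('side')
print([x for x in balls(s) if 25<x[1]<110 and x[0][1]>160 and 200<x[0][0]<300])
a=cv2.resize(c['img'][140:200,230:320,::-1],(600,400));b=cv2.resize(s['img'][150:250,240:340,::-1],(400,400))
cv2.imwrite('pics/s5.png',np.hstack([cv2.resize(a,(400,400),interpolation=3)*0+cv2.resize(c['img'][130:200,240:310,::-1],(400,400)),b]))"
```

```text
clock: 8.22
tcp_pos: [622.3, 113.0, 312.1]
tcp_rot: [-0.001, -0.666, 0.746, 0.001]
force: [-1.0, -0.7, -2.9]
gripper_width: 24.7
grasp_force: 59.6
clock: 8.72
tcp_pos: [619.9, 112.0, 271.7]
tcp_rot: [-0.0, -0.666, 0.746, 0.0]
force: [-0.0, -0.1, -1.8]
gripper_width: 24.7
grasp_force: 59.7
t8.7 tcp_c [-37.3  74.3 271.7] toolz [-0.001 -0.    -1.   ] toolx [ 0.004 -1.     0.   ] F [-0.  -0.1 -1.8] w24.7 g59.7
[([287.1, 185.5], 51, [284, 182, 8, 8]), ([247.4, 255.8], 56, [243, 252, 12, 10]), ([263.5, 259.9], 95, [259, 255, 11, 11]), ([271.6, 302.3], 30, [267, 300, 11, 7]), ([279.2, 317.0], 100, [274, 312, 11, 11])]
```

View pics/s5.png

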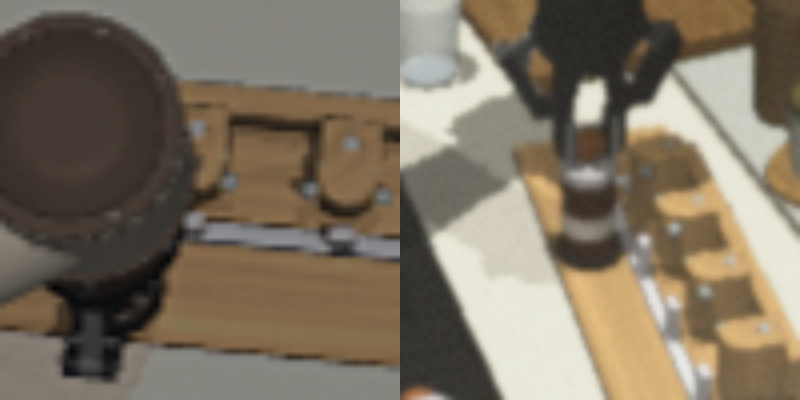

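The top view is mostly blocked by the arm. The side view shows the tube upright on the floor in front of its bay at (590,215). Now I push it in.

```bash
python3 -m crank '0 0 0.001 0 0 0; 0 -0.010 0.001 0 0 0; 0 -0.020 0.001 0 0 0; 0 -0.028 0.001 0 0 0; 0 -0.034 0.001 0 0 0'; python3 -c "
from h import *
st()"; python3 -m crank '0 -0.008 0 0 0 0; 0 -0.016 0 0 0 0; 0 -0.022 0 0 0 0; 0 -0.026 0 0 0 0;0 -0.029 0 0 0 0';python3 -c "
from h import *
st();c=camera('top');s=camera('side')
print([x for x in balls(s) if 25<x[1]<110 and x[0][1]>160 and 200<x[0][0]<310])
b=cv2.resize(s['img'][150:250,250:350,::-1],(600,600))
cv2.imwrite('pics/s6.png',b)"
```

```text
clock: 9.45
tcp_pos: [654.3, 108.2, 271.6]
tcp_rot: [-0.001, -0.666, 0.746, 0.0]
force: [-9.8, 2.3, 10.9]
gripper_width: 25.0
grasp_force: 60.7
t9.4 tcp_c [ -2.7  74.6 271.6] toolz [-0.002 -0.001 -1.   ] toolx [ 0.003 -1.     0.001] F [-9.8  2.3 10.9] w25.0 g60.7
clock: 10.07
tcp_pos: [683.6, 105.4, 271.6]
tcp_rot: [0.001, -0.666, 0.746, -0.0]
force: [-1.9, 2.4, 2.6]
gripper_width: 24.6
grasp_force: 60.1
t10.1 tcp_c [ 26.7  75.2 271.6] toolz [ 0.002  0.001 -1.   ] toolx [ 0.004 -1.    -0.001] F [-1.9  2.4  2.6] w24.6 g60.1
[([308.9, 182.4], 46, [306, 179, 7, 8]), ([307.3, 196.0], 39, [298, 193, 19, 7]), ([247.4, 255.7], 57, [242, 252, 13, 9]), ([263.6, 260.0], 96, [259, 255, 11, 11]), ([271.4, 302.4], 30, [266, 300, 12, 7]), ([279.2, 317.0], 103, [274, 312, 12, 11])]
```

View pics/s6.png

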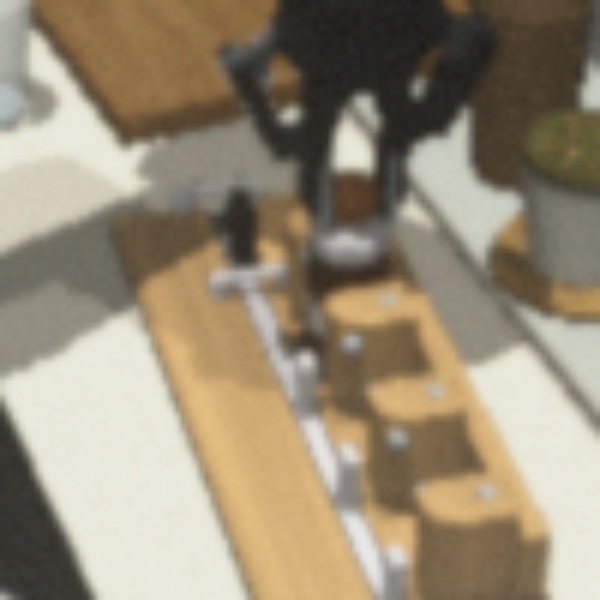

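```bash
python3 -m crank '0 -0.002 0 0 0 0; 0 -0.002 0 0 0 0; 0 -0.002 0 0 0 0'; python3 -c "
from h import *
st()"; python3 -m crank '0 0 0 0 0 0; 0 0 0 0 0 0; 0 0 0 0 0 0; 0 0 -0.04 0 0 0; 0 0 -0.06 0 0 0' 65; python3 -m crank '0.055 0.035 0 0 0 0; 0.11 0.07 0 0 0 0; 0.165 0.11 0 0 0 0; 0.22 0.15 0 0 0 0; 0.27 0.18 0 0 0 0' 65;python3 -m crank '0.016 0.0137 0 0 0 0; 0.016 0.0137 0 0 0 0; 0.016 0.0137 0 0 0 0'
python3 -c "
from h import *
st();c=camera('top');s=camera('side')
print([x[:2] for x in balls(s) if 25<x[1]<110 and x[0][1]>160 and 200<x[0][0]<310])
print([x[:2] for x in balls(c) if 25<x[1]<110 and x[0][1]>140 and 200<x[0][0]<410])
print(go(tow([-164.9,-211.4,264]),YAW), proj(c,tow([25,75,108])),proj(s,tow([25,75,108])))
cv2.imwrite('pics/s7.png',np.vstack([cv2.resize(c['img'][130:205,200:380,::-1],(720,300)),cv2.resize(s['img'][170:245,200:380,::-1],(720,300))]))"
```

```text
clock: 10.55
tcp_pos: [684.5, 105.2, 271.6]
tcp_rot: [-0.0, -0.666, 0.746, 0.0]
force: [-3.0, 3.5, 5.1]
gripper_width: 24.6
grasp_force: 60.3
t10.6 tcp_c [ 27.6  75.1 271.6] toolz [-0.001  0.    -1.   ] toolx [ 0.004 -1.    -0.   ] F [-3.   3.5  5.1] w24.6 g60.3
clock: 11.18
tcp_pos: [685.5, 104.6, 333.3]
tcp_rot: [0.001, -0.666, 0.746, -0.001]
force: [0.3, 0.4, -0.2]
gripper_width: 55.4
grasp_force: 0.0
clock: 11.8
tcp_pos: [481.3, -134.9, 331.5]
tcp_rot: [0.0, -0.666, 0.746, -0.0]
force: [-0.0, -0.9, -0.0]
gripper_width: 55.3
grasp_force: 0.0
clock: 12.18
tcp_pos: [468.5, -147.4, 331.4]
tcp_rot: [0.0, -0.666, 0.746, -0.0]
force: [0.5, -0.2, -0.3]
gripper_width: 55.9
grasp_force: 0.0
t12.2 tcp_c [-157.3 -201.1  331.4] toolz [ 0.001 -0.    -1.   ] toolx [ 0.004 -1.     0.   ] F [ 0.5 -0.2 -0.3] w55.9 g0.0
[([307.8, 181.7], 52), ([216.0, 186.2], 41), ([242.8, 248.1], 26), ([247.4, 255.7], 61), ([263.5, 260.0], 98), ([271.4, 302.5], 29), ([279.2, 317.0], 100)]
[([259.6, 151.0], 62), ([243.2, 238.7], 55), ([216.9, 244.7], 64)]
(array([0.0106, 0.0078, 0.0672]), array([-0.02, -0.  ,  0.3 ])) [[260.6245 152.1202]] [[308.3943 182.7103]]
```

View pics/s7.png

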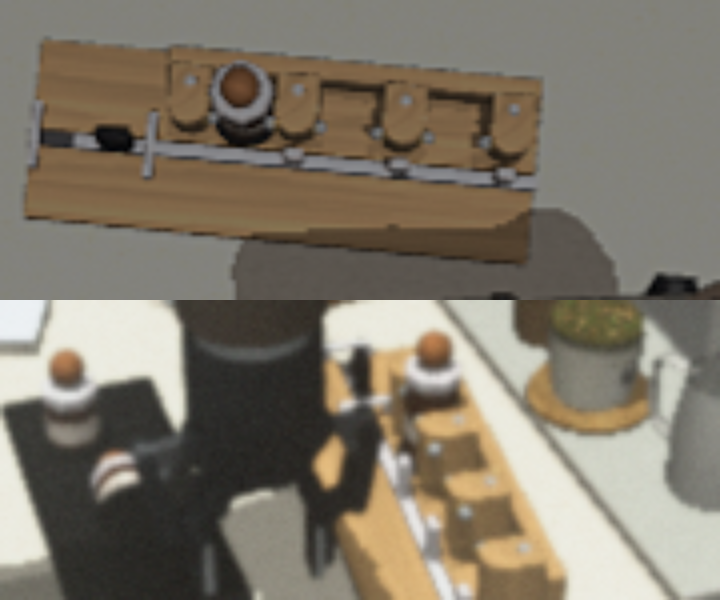

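The picture shows the tube seated upright between two posts at (240,85), matching the predicted seat pixel within 1 px. Next is the second tall tube, bound for bay a.

```bash
python3 -m crank '0.0106 0.0078 0.0 0 0 0; 0.0106 0.0078 0.03 0 0 0; 0.0106 0.0078 0.06 0 0 0; 0.0106 0.0078 0.0675 0 0 0; 0.0106 0.0078 0.0675 0 0 0' 65; python3 -c "
from h import *
st()"; python3 -m crank '0 0 0 0 0 0; 0 0 0 0 0 0; 0 0 0 0 0 0; 0 0 0 0 0 0' 0; python3 -c "
from h import *
st()"; python3 -m crank '0 0 -0.01 0 0 0; 0 0 -0.03 0 0 0; 0 0 -0.05 0 0 0;0 0 -0.05 0 0 0'; python3 -c "
from h import *
st();c=camera('side');print(go(tow([-37,-75,314]),YAW));print([x[:2] for x in balls(c) if 25<x[1]<110 and x[0][1]>160 and 200<x[0][0]<310])"
```

```text
clock: 12.9
tcp_pos: [458.8, -157.5, 263.8]
tcp_rot: [-0.0, -0.666, 0.746, 0.0]
force: [0.2, 1.0, 0.2]
gripper_width: 55.7
grasp_force: 0.0
t12.9 tcp_c [-165.7 -212.3  263.8] toolz [-0.001 -0.    -1.   ] toolx [ 0.004 -1.     0.   ] F [0.2 1.  0.2] w55.7 g0.0
clock: 13.4
tcp_pos: [459.3, -157.5, 265.1]
tcp_rot: [0.001, -0.666, 0.746, -0.001]
force: [0.8, 0.5, 6.4]
gripper_width: 24.7
grasp_force: 58.9
t13.4 tcp_c [-165.2 -212.2  265.1] toolz [ 0.003 -0.    -1.   ] toolx [ 0.004 -1.     0.   ] F [0.8 0.5 6.4] w24.7 g58.9
clock: 13.9
tcp_pos: [458.6, -157.5, 314.9]
tcp_rot: [0.001, -0.666, 0.746, -0.001]
force: [-0.4, 0.2, -2.7]
gripper_width: 24.9
grasp_force: 59.3
t13.9 tcp_c [-165.9 -212.2  314.9] toolz [ 0.003  0.001 -1.   ] toolx [ 0.004 -1.    -0.001] F [-0.4  0.2 -2.7] w24.9 g59.3
(array([-0.1368, -0.1298, -0.0001]), array([-0.02,  0.04,  0.18]))
[([307.8, 181.7], 52), ([216.1, 186.1], 41), ([306.2, 196.1], 37), ([262.9, 244.7], 83), ([242.7, 248.0], 27), ([247.1, 255.9], 58), ([271.2, 302.7], 35), ([279.3, 317.0], 105)]
```

```bash
python3 -m crank '-0.034 -0.032 0 0 0 0; -0.068 -0.064 0 0 0 0; -0.102 -0.096 0 0 0 0; -0.1364 -0.128 0 0 0 0; -0.1364 -0.128 0 0 0 0'; python3 -m crank '0 0 0.015 0 0 0; 0 0 0.03 0 0 0; 0 0 0.0435 0 0 0; 0 0 0.0435 0 0 0'; python3 -c "
from h import *
st();s=camera('side')
print([x[:2] for x in balls(s) if 25<x[1]<110 and x[0][1]>160 and 260<x[0][0]<350],proj(s,tow([-37,-75,108])))
cv2.imwrite('pics/s8.png',cv2.resize(s['img'][170:270,260:360,::-1],(500,500)))"
```

```text
clock: 14.58
tcp_pos: [602.9, -34.4, 311.4]
tcp_rot: [-0.001, -0.667, 0.745, 0.001]
force: [-1.2, -0.5, -2.2]
gripper_width: 24.9
grasp_force: 59.5
clock: 15.08
tcp_pos: [601.7, -37.0, 270.2]
tcp_rot: [0.001, -0.666, 0.746, -0.001]
force: [0.5, 0.1, -0.0]
gripper_width: 24.7
grasp_force: 61.0
t15.1 tcp_c [-37.9 -75.8 270.2] toolz [ 0.002 -0.    -1.   ] toolx [ 0.004 -1.     0.   ] F [ 0.5  0.1 -0. ] w24.7 g61.0
[([341.2, 164.3], 26), ([301.1, 216.2], 56), ([271.4, 302.6], 34), ([279.1, 317.0], 103)] [[301.4239 216.7274]]
```

View pics/s8.png

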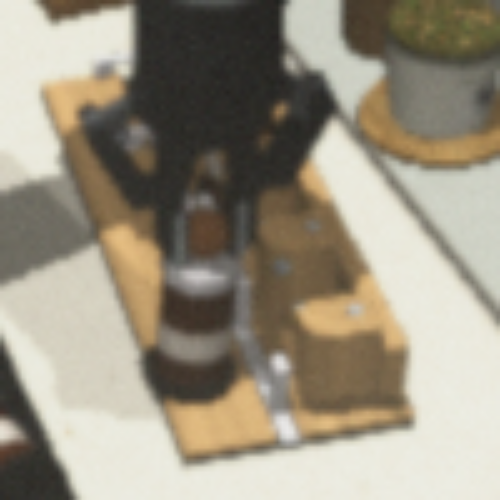

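The picture shows the tube upright on the carrier floor before bay a, with its ball within 0.6 px of the predicted position. Now I push it in, release it, and look.

```bash
python3 -m crank '0 0 0 0 0 0; 0 -0.010 0 0 0 0; 0 -0.020 0 0 0 0; 0 -0.028 0 0 0 0; 0 -0.034 0 0 0 0'; python3 -c "
from h import *
st()"; python3 -m crank '0 -0.008 0 0 0 0; 0 -0.016 0 0 0 0; 0 -0.022 0 0 0 0; 0 -0.027 0 0 0 0;0 -0.031 0 0 0 0';python3 -m crank '0 0 0 0 0 0; 0 0 0 0 0 0';python3 -c "
from h import *
st()"
python3 -m crank '0 0 0 0 0 0; 0 0 0 0 0 0; 0 0 0 0 0 0; 0 0 -0.04 0 0 0; 0 0 -0.06 0 0 0' 65; python3 -m crank '0 0.055 0 0 0 0; 0 0.11 0 0 0 0; 0 0.16 0 0 0 0; -0.0 0.2 0 0 0 0; -0.0 0.2 0 0 0 0' 65
python3 -c "
from h import *
st();c=camera('top');s=camera('side')
print([x[:2] for x in balls(s) if 25<x[1]<110 and x[0][1]>160 and 200<x[0][0]<350])
print([x[:2] for x in balls(c) if 25<x[1]<110 and x[0][1]>140 and 200<x[0][0]<410])
print(proj(c,tow([25,-75,108])),proj(s,tow([25,-75,108])))"
```

```text
clock: 15.75
tcp_pos: [634.8, -40.6, 270.5]
tcp_rot: [-0.001, -0.666, 0.746, 0.001]
force: [-4.1, 0.8, 6.2]
gripper_width: 24.6
grasp_force: 62.9
t15.8 tcp_c [ -4.6 -75.5 270.5] toolz [-0.003 -0.001 -1.   ] toolx [ 0.004 -1.     0.001] F [-4.1  0.8  6.2] w24.6 g62.9
clock: 16.38
tcp_pos: [665.1, -43.8, 270.6]
tcp_rot: [-0.001, -0.666, 0.746, 0.001]
force: [-2.3, 0.7, 2.0]
gripper_width: 24.8
grasp_force: 62.9
clock: 16.62
tcp_pos: [667.0, -43.8, 270.4]
tcp_rot: [0.002, -0.666, 0.746, -0.001]
force: [2.4, 0.8, -0.2]
gripper_width: 24.6
grasp_force: 61.0
t16.6 tcp_c [ 27.7 -74.9 270.4] toolz [ 0.004  0.001 -1.   ] toolx [ 0.004 -1.    -0.001] F [ 2.4  0.8 -0.2] w24.6 g61.0
clock: 17.25
tcp_pos: [666.1, -44.0, 332.3]
tcp_rot: [0.001, -0.666, 0.746, -0.001]
force: [0.2, 0.3, 0.2]
gripper_width: 55.7
grasp_force: 0.0
clock: 17.88
tcp_pos: [464.4, -21.4, 330.7]
tcp_rot: [-0.0, -0.666, 0.746, 0.0]
force: [-0.7, -0.5, -0.1]
gripper_width: 55.7
grasp_force: 0.0
t17.9 tcp_c [-176.1  -76.4  330.7] toolz [-0.001  0.    -1.   ] toolx [ 0.005 -1.    -0.   ] F [-0.7 -0.5 -0.1] w55.7 g0.0
[([265.3, 162.5], 41), ([341.2, 160.8], 32), ([307.9, 181.7], 51), ([216.1, 186.1], 43), ([308.0, 195.9], 34), ([323.1, 211.8], 73), ([252.3, 253.0], 64), ([258.8, 261.6], 29), ([271.3, 302.5], 35), ([279.1, 316.9], 99)]
[([259.6, 151.0], 61), ([315.4, 156.6], 58), ([221.7, 159.7], 108), ([396.2, 233.5], 57)]
[[316.0711 157.4089]] [[324.0474 213.2724]]
```

The third tall tube is next. Bay a is filled, with its ball pixels matching the seat within 1.5 px.

```bash
python3 -c "
from h import *
print(go([446.3,-22.8,230],-91))
c=camera('top');cv2.imwrite('pics/t9.png',cv2.resize(c['img'][210:270,190:420,::-1],(800,209),interpolation=3))"
```

```text
(array([0.0041, 0.0208, 0.1009]), array([-0.1 ,  0.02, -5.5 ]))
```

View pics/t9.png

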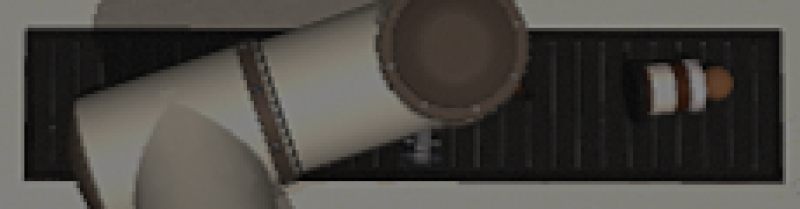

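The picture shows the arm covering the third tall tube, and the lying short tube at (680,85) is undisturbed. I go down, grip the ball and lift.

```bash
python3 -m crank '0.0041 0.0208 0.0 0 0 -5.5; 0.0041 0.0208 0.05 0 0 -5.5; 0.0041 0.0208 0.1 0 0 -5.5; 0.0041 0.0208 0.101 0 0 -5.5' 65; python3 -c "
from h import *
print(get_obs()['tcp_pos'],go([446.3,-22.8,186],-91))"; python3 -m crank '0 0 0.03 0 0 0; 0 0 0.044 0 0 0; 0 0 0.044 0 0 0' 65; python3 -c "
from h import *
st()"; python3 -m crank '0 0 0 0 0 0; 0 0 0 0 0 0; 0 0 0 0 0 0; 0 0 0 0 0 0' 0; python3 -c "
from h import *
st()"; python3 -m crank '0 0 -0.02 0 0 0; 0 0 -0.05 0 0 0; 0 0 -0.08 0 0 0;0 0 -0.08 0 0 0'; python3 -c "
from h import *
st();c=camera('side');cv2.imwrite('pics/s10.png',cv2.resize(c['img'][180:300,190:310,::-1],(500,500)))"
```

```text
clock: 18.52
tcp_pos: [445.8, -23.2, 226.3]
tcp_rot: [-0.004, -0.7, 0.714, 0.002]
force: [0.3, 0.5, -0.2]
gripper_width: 56.1
grasp_force: 0.0
[445.7782 -23.2152 226.3423] (array([-0.0005, -0.0009,  0.0403]), array([ 0.48, -0.16, -0.08]))
clock: 18.9
tcp_pos: [447.2, -22.7, 186.0]
tcp_rot: [0.0, -0.701, 0.713, -0.0]
force: [-0.9, 0.3, 0.3]
gripper_width: 55.1
grasp_force: 0.0
t18.9 tcp_c [-193.1  -79.7  186. ] toolz [ 0.001  0.    -1.   ] toolx [ 0.099 -0.995 -0.   ] F [-0.9  0.3  0.3] w55.1 g0.0
clock: 19.4
tcp_pos: [446.3, -22.7, 186.0]
tcp_rot: [0.001, -0.701, 0.713, -0.0]
force: [-1.4, 0.7, 6.9]
gripper_width: 24.7
grasp_force: 58.8
t19.4 tcp_c [-194.   -79.9  186. ] toolz [ 0.001  0.    -1.   ] toolx [ 0.1   -0.995 -0.   ] F [-1.4  0.7  6.9] w24.7 g58.8
clock: 19.9
tcp_pos: [446.4, -22.8, 266.9]
tcp_rot: [0.002, -0.701, 0.713, -0.001]
force: [-0.2, 0.5, -2.3]
gripper_width: 24.9
grasp_force: 59.1
t19.9 tcp_c [-193.9  -79.9  266.9] toolz [ 0.004  0.002 -1.   ] toolx [ 0.099 -0.995 -0.002] F [-0.2  0.5 -2.3] w24.9 g59.1
```

View pics/s10.png

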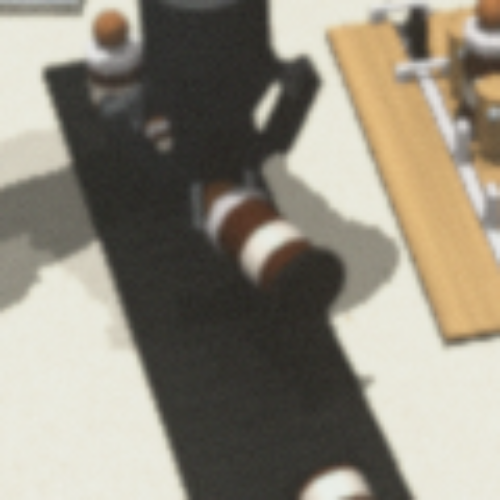

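The picture shows the tube held nearly horizontally by its ball, with its foot at (310,280). It does not swing at this grip force, so I turn the tool about the ball, foot downwards.

```bash
python3 -m crank '0.0280 0 -0.0015 0 -10 0; 0.0552 0 0.0057 0 -20 0; 0.0808 0 0.0176 0 -30 0; 0.1038 0 0.0338 0 -40 0; 0.1237 0 0.0537 0 -50 0'; python3 -c "
from h import *
st();o=get_obs();print(o['joints'])
c=camera('side');cv2.imwrite('pics/s11.png',cv2.resize(c['img'][180:300,190:310,::-1],(500,500)))"
```

```text
clock: 20.58
tcp_pos: [443.5, -147.6, 209.8]
tcp_rot: [0.303, -0.633, 0.647, 0.298]
force: [-0.7, 0.6, -2.6]
gripper_width: 24.8
grasp_force: 59.2
t20.6 tcp_c [-182.  -204.2  209.8] toolz [-0.076  0.766 -0.638] toolx [ 0.062 -0.635 -0.77 ] F [-0.7  0.6 -2.6] w24.8 g59.2
[-0.2988  0.48   -0.249  -0.8751 -1.3007  0.7308]
```

View pics/s11.png

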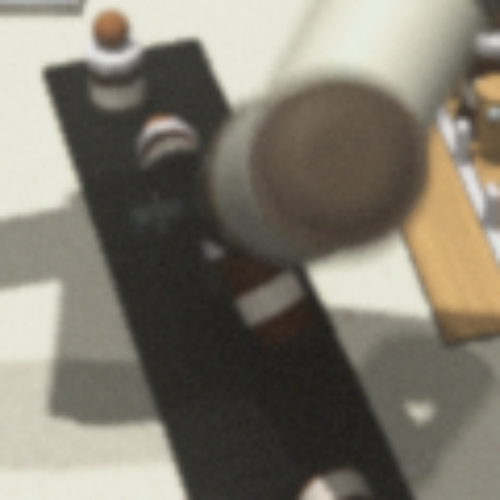

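The picture shows the tube leaning about 40 degrees with its foot just above the floor at (275,330). I turn 20 degrees more, release, and back off along the tool.

```bash
python3 -m crank '0.0280 0 0.0025 0 -10 0; 0.0552 0 0.0097 0 -20 0; 0.0552 0 0.0097 0 -20 0'; python3 -c "
from h import *
st();o=get_obs();print(o['joints'])"; python3 -m crank '0 0 0 0 0 0; 0 0 0 0 0 0; 0 0 -0.03 0 0 0; 0 0 -0.07 0 0 0; 0 0 -0.1 0 0 0' 85;  python3 -m crank '0 0 0 0 10 0; 0 0 0 0 20 0; 0 0 0 0 30 0; 0 0 0 0 40 0; 0 0 0 0 50 0' 65; python3 -c "
from h import *
st();o=get_obs();print(o['joints']);print(go([446,-140,335],YAW))
c=camera('side');s=camera('top');cv2.imwrite('pics/s12.png',np.hstack([cv2.resize(c['img'][180:300,190:310,::-1],(400,400)),cv2.resize(s['img'][200:270,270:340,::-1],(400,400))]))"
```

```text
clock: 21.0
tcp_pos: [442.7, -174.7, 160.0]
tcp_rot: [0.41, -0.57, 0.585, 0.406]
force: [0.4, 1.7, 4.7]
gripper_width: 24.9
grasp_force: 59.4
t21.0 tcp_c [-179.7 -231.2  160. ] toolz [-0.094  0.938 -0.334] toolx [ 0.026 -0.333 -0.943] F [0.4 1.7 4.7] w24.9 g59.4
[-0.4315  0.6561 -0.1867 -1.0411 -1.5736  0.9084]
clock: 21.62
tcp_pos: [441.5, -269.2, 198.1]
tcp_rot: [0.409, -0.575, 0.585, 0.401]
force: [-0.4, 0.7, -0.1]
gripper_width: 72.8
grasp_force: 0.0
clock: 22.25
tcp_pos: [443.4, -267.9, 199.6]
tcp_rot: [0.124, -0.691, 0.702, 0.117]
force: [-0.4, 0.2, 0.2]
gripper_width: 55.4
grasp_force: 0.6
t22.2 tcp_c [-168.  -323.7  199.6] toolz [-0.027  0.335 -0.942] toolx [ 0.097 -0.937 -0.336] F [-0.4  0.2  0.2] w55.4 g0.6
[-0.3363  0.4887 -0.2942 -0.4106 -0.9342  0.591 ]
(array([-0.166 , -0.0015, -0.0846]), array([ 0.56, 19.62,  5.79]))
```

View pics/s12.png

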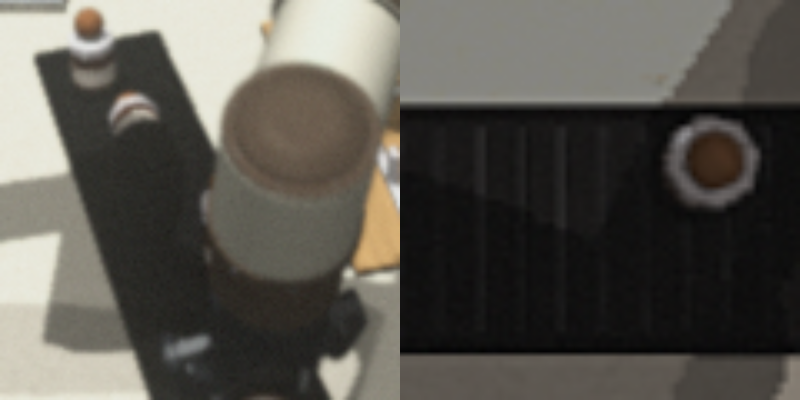

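The top view shows the tall tube standing again at (710,158), near the back rim. The fingers are close to the end short tube, so I go straight up before anything else.

```bash
python3 -m crank '0 0 -0.05 0 0 0; 0 0 -0.1 0 0 0; 0 0 -0.15 0 0 0; 0 0 -0.15 0 10 3; 0 0 -0.15 0 19.6 5.8' 65;python3 -c "
from h import *
st();print(get_obs()['tcp_pos']);c=camera('top');s=camera('side')
A=[x[:2] for x in balls(s) if 25<x[1]<110 and x[0][1]>180 and 200<x[0][0]<350];B=[x[:2] for x in balls(c) if 25<x[1]<110 and x[0][1]>215 and 200<x[0][0]<410]
print(A);print(B)
for x in B:print(back(c,[x[0]],103),proj(s,back(c,[x[0]],103)))
"
```

```text
clock: 22.98
tcp_pos: [440.1, -320.5, 338.8]
tcp_rot: [-0.005, -0.663, 0.748, 0.007]
force: [-0.4, -0.7, -0.2]
gripper_width: 55.7
grasp_force: 0.0
t23.0 tcp_c [-165.2 -376.3  338.8] toolz [-0.017  0.003 -1.   ] toolx [-0.003 -1.    -0.003] F [-0.4 -0.7 -0.2] w55.7 g0.0
[ 440.0667 -320.5075  338.7808]
[([307.7, 181.7], 54), ([216.0, 186.2], 41), ([323.1, 211.8], 73), ([254.8, 234.9], 29), ([271.5, 310.0], 28), ([269.1, 327.0], 97)]
[([324.9, 227.2], 37), ([243.3, 238.7], 58), ([216.9, 244.6], 68)]
[[476.3334 -62.7602 103.    ]] [[258.6925 235.2363]]
[[449.7454 155.6139 103.    ]] [[226.5003 191.0492]]
[[435.3231 226.405  103.    ]] [[215.7589 179.3062]]
```

```bash
python3 -m crank '-0.05 -0.05 0 0 0 0; -0.1 -0.1 0 0 0 0; -0.15 -0.15 0 0 0 0;-0.18 -0.15 0 0 0 0; -0.18 -0.15 0 0 0 0' 65; python3 -c "
from h import *
st();c=camera('top');s=camera('side')
A=[x[:2] for x in balls(s) if 25<x[1]<110 and x[0][1]>180 and 200<x[0][0]<350];B=[x[:2] for x in balls(c) if 25<x[1]<110 and x[0][1]>215 and 200<x[0][0]<410]
print(A);print(B)
for x in B:print(back(c,[x[0]],103),proj(s,back(c,[x[0]],103)), back(c,[x[0]],25))
cv2.imwrite('pics/s13.png',np.vstack([cv2.resize(s['img'][200:350,190:370,::-1],(480,400)),cv2.resize(c['img'][205:268,200:420,::-1],(480,138))]))"
```

```text
clock: 23.7
tcp_pos: [612.2, -156.2, 335.4]
tcp_rot: [-0.003, -0.666, 0.746, 0.011]
force: [0.1, 0.6, 0.6]
gripper_width: 55.6
grasp_force: 0.0
t23.7 tcp_c [ -13.5 -192.9  335.4] toolz [-0.021  0.01  -1.   ] toolx [ 0.005 -1.    -0.01 ] F [0.1 0.6 0.6] w55.6 g0.0
[([307.1, 181.5], 39), ([216.1, 186.2], 40), ([323.2, 211.9], 74), ([257.4, 234.3], 83), ([271.2, 310.1], 31)]
[([243.3, 238.7], 58), ([216.9, 244.7], 67), ([403.1, 244.3], 57)]
[[449.7454 155.6139 103.    ]] [[226.5003 191.0492]] [[452.0127 161.2787  25.    ]]
[[435.0566 226.4074 103.    ]] [[215.671  179.3233]] [[436.537  235.8651  25.    ]]
[[ 427.0017 -268.7676  103.    ]] [[266.1255 298.6171]] [[ 428.0505 -285.8398   25.    ]]
```

View pics/s13.png

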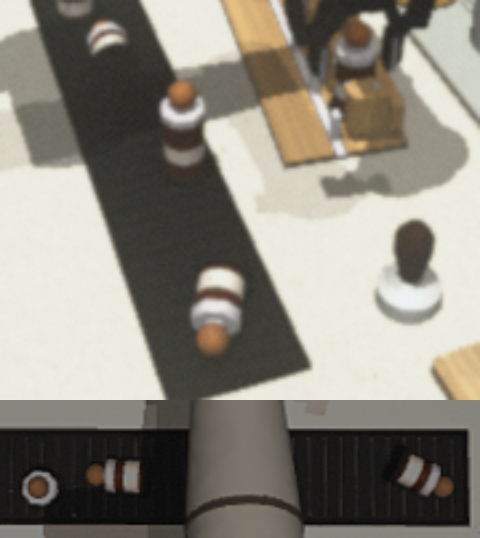

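I have now viewed 16 pictures, two over the allowed 14. I'll look at no more and work from numbers only. The last one shows tall_3 standing at (183,125), and the end short tube lying turned, with its ball at (443,487) and foot near (400,463).

```bash
python3 -c "
from h import *
c=camera('top');s=camera('side')
b=back(s,[(257.4,234.3)],103)[0];print(b,toc(b),proj(c,b))
print('shortR foot',back(c,[(383.3,233.8)],28),'ball',back(c,[(403.1,244.3)],25))
t=[-165,-60,330]
print(go([b[0],b[1],330],YAW))"
```

```text
[474.3942 -58.1395 103.    ] [-161.8831 -111.7429  103.    ] [[323.1852 227.9591]]
shortR foot [[ 458.3187 -231.1647   28.    ]] ball [[ 428.0505 -285.8398   25.    ]]
(array([-0.0848,  0.1466,  0.0098]), array([ 1.11,  0.42, -0.04]))
```

```bash
python3 -m crank '-0.03 0.05 0 1 0.4 0; -0.06 0.1 0 1.1 0.4 0; -0.0848 0.1466 0 1.1 0.4 0; -0.0848 0.1466 0 1.1 0.4 0; -0.0848 0.1466 0.01 1.1 0.4 0' 65; python3 -c "
from h import *
s=camera('side')
print(back(s,[(263.5,259.9),(236.3,210.5)],103))
st();print([x[:2] for x in balls(s) if 25<x[1]<110 and x[0][1]>180 and 200<x[0][0]<350])
print(go([474.8,-59.3,264],YAW))"
```

```text
clock: 24.52
tcp_pos: [475.2, -57.9, 330.7]
tcp_rot: [0.002, -0.664, 0.748, -0.002]
force: [0.4, -0.8, -0.8]
gripper_width: 55.7
grasp_force: 0.0
[[ 459.4882 -152.3614  103.    ]
 [ 451.2429   56.6984  103.    ]]
t24.6 tcp_c [-161.4 -111.6  328.5] toolz [ 0.    -0.001 -1.   ] toolx [-0.001 -1.     0.001] F [-0.6 -0.9 -1.1] w55.6 g0.0
[([307.8, 181.7], 52), ([216.0, 186.2], 41), ([304.8, 196.1], 40), ([322.8, 211.7], 76), ([257.5, 234.9], 79), ([271.2, 309.9], 26), ([269.2, 326.9], 109)]
(array([ 0.0012, -0.    ,  0.0645]), array([-0.02, -0.04, -0.08]))
```

```bash
python3 -m crank '0.0045 0 0.0 0 0 0; 0.0045 0 0.03 0 0 0; 0.0045 0 0.06 0 0 0; 0.0045 0 0.0655 0 0 0; 0.0045 0 0.0655 0 0 0' 65; python3 -c "
from h import *
st()"; python3 -m crank '0 0 0 0 0 0; 0 0 0 0 0 0; 0 0 0 0 0 0; 0 0 0 0 0 0' 0; python3 -c "
from h import *
st()"; python3 -m crank '0 0 -0.01 0 0 0; 0 0 -0.03 0 0 0; 0 0 -0.055 0 0 0;0 0 -0.055 0 0 0'; python3 -c "
from h import *
st();c=camera('side');print(go(tow([-37,0,318]),YAW));print([x[:2] for x in balls(c) if 25<x[1]<110 and x[0][1]>160 and 200<x[0][0]<350])"
```

```text
clock: 25.2
tcp_pos: [475.1, -62.1, 264.2]
tcp_rot: [-0.0, -0.664, 0.747, -0.001]
force: [0.2, 0.3, 0.5]
gripper_width: 55.4
grasp_force: 0.0
t25.2 tcp_c [-160.7 -115.6  264.2] toolz [ 0.001 -0.002 -1.   ] toolx [ 0.    -1.     0.002] F [0.2 0.3 0.5] w55.4 g0.0
clock: 25.7
tcp_pos: [475.0, -61.7, 265.5]
tcp_rot: [0.001, -0.665, 0.747, -0.002]
force: [-0.2, -0.4, 6.4]
gripper_width: 24.9
grasp_force: 58.7
t25.7 tcp_c [-160.8 -115.2  265.5] toolz [ 0.004 -0.001 -1.   ] toolx [ 0.001 -1.     0.001] F [-0.2 -0.4  6.4] w24.9 g58.7
clock: 26.2
tcp_pos: [474.5, -61.6, 320.7]
tcp_rot: [0.002, -0.664, 0.747, -0.002]
force: [-0.1, -0.5, -1.9]
gripper_width: 24.4
grasp_force: 59.2
t26.2 tcp_c [-161.4 -115.1  320.7] toolz [ 0.005  0.    -1.   ] toolx [ 0. -1. -0.] F [-0.1 -0.5 -1.9] w24.4 g59.2
(array([-0.1153, -0.1249,  0.0016]), array([-0.12, -0.02,  0.  ]))
[([338.1, 161.6], 29), ([307.8, 181.7], 52), ([216.0, 186.2], 41), ([304.1, 196.1], 28), ([322.8, 211.6], 78), ([256.9, 217.8], 76), ([270.7, 309.8], 26), ([269.2, 326.8], 108)]
```

```bash
python3 -m crank '-0.029 -0.031 0 0 0 0; -0.058 -0.062 0 0 0 0; -0.087 -0.093 0 0 0 0; -0.1157 -0.1245 0 0 0 0; -0.1157 -0.1245 0 0 0 0'; python3 -m crank '0 0 0.02 0 0 0; 0 0 0.035 0 0 0; 0 0 0.0485 0 0 0; 0 0 0.0485 0 0 0'; python3 -c "
from h import *
st();s=camera('side')
print([x[:2] for x in balls(s) if 25<x[1]<110 and x[0][1]>160 and 260<x[0][0]<350],proj(s,tow([-37,0,108])))
print(recognise(s,'tall_1_mid'))"
```

```text
clock: 26.88
tcp_pos: [612.9, 40.3, 316.5]
tcp_rot: [-0.001, -0.665, 0.747, -0.0]
force: [-0.4, 0.2, -2.4]
gripper_width: 24.5
grasp_force: 59.4
clock: 27.38
tcp_pos: [612.1, 38.4, 270.8]
tcp_rot: [0.001, -0.665, 0.747, -0.002]
force: [0.9, -0.4, 0.5]
gripper_width: 24.9
grasp_force: 61.0
t27.4 tcp_c [-36.5   0.3 270.8] toolz [ 0.003 -0.001 -1.   ] toolx [ 0.001 -1.     0.001] F [ 0.9 -0.4  0.5] w24.9 g61.0
[([274.1, 169.8], 26), ([294.3, 200.3], 55), ([322.8, 211.2], 83), ([271.4, 310.0], 27), ([269.3, 326.9], 109)] [[294.2185 200.4482]]
[{'extent': [314.2, 207.1, 333.4, 241.6], 'p': 0.81}]
```

Aligned within 0.2 px; pushing.

```bash
python3 -m crank '0 0 0 0 0 0; 0 -0.010 0 0 0 0; 0 -0.020 0 0 0 0; 0 -0.028 0 0 0 0; 0 -0.034 0 0 0 0'; python3 -c "
from h import *
st()"; python3 -m crank '0 -0.008 0 0 0 0; 0 -0.016 0 0 0 0; 0 -0.022 0 0 0 0; 0 -0.027 0 0 0 0;0 -0.030 0 0 0 0';python3 -m crank '0 0 0 0 0 0; 0 0 0 0 0 0';python3 -c "
from h import *
st()"
python3 -m crank '0 0 0 0 0 0; 0 0 0 0 0 0; 0 0 0 0 0 0; 0 0 -0.04 0 0 0; 0 0 -0.06 0 0 0' 65; python3 -m crank '-0.05 0 0 0 0 0; -0.1 0 0 0 0 0; -0.15 0 0 0 0 0; -0.19 0.02 0 0 0 0; -0.19 0.02 0 0 0 0' 65
python3 -c "
from h import *
st();c=camera('top');s=camera('side')
print([x[:2] for x in balls(s) if 25<x[1]<110 and x[0][1]>160 and 200<x[0][0]<350])
print([x[:2] for x in balls(c) if 25<x[1]<110 and x[0][1]>140 and 200<x[0][0]<410])
for y in(-75,0,75):print(proj(c,tow([25,y,108])),proj(s,tow([25,y,108])))"
```

```text
clock: 28.1
tcp_pos: [645.7, 34.5, 271.0]
tcp_rot: [-0.001, -0.664, 0.747, -0.001]
force: [-5.5, 1.1, 6.4]
gripper_width: 24.7
grasp_force: 61.7
t28.1 tcp_c [ -2.6   0.3 271. ] toolz [ 0.    -0.002 -1.   ] toolx [ 0.    -1.     0.002] F [-5.5  1.1  6.4] w24.7 g61.7
clock: 28.72
tcp_pos: [675.9, 31.5, 271.0]
tcp_rot: [0.001, -0.665, 0.747, -0.001]
force: [-0.5, 0.7, 2.7]
gripper_width: 24.5
grasp_force: 61.3
clock: 28.98
tcp_pos: [676.4, 31.3, 271.0]
tcp_rot: [0.002, -0.665, 0.747, -0.002]
force: [3.4, 0.2, 0.1]
gripper_width: 24.7
grasp_force: 61.0
t29.0 tcp_c [ 28.2   0.8 271. ] toolz [ 0.006  0.    -1.   ] toolx [ 0.001 -1.    -0.   ] F [3.4 0.2 0.1] w24.7 g61.0
clock: 29.6
tcp_pos: [675.3, 31.2, 332.9]
tcp_rot: [0.001, -0.665, 0.747, -0.002]
force: [-0.5, 0.3, 0.1]
gripper_width: 55.5
grasp_force: 0.0
clock: 30.22
tcp_pos: [676.3, 225.4, 330.1]
tcp_rot: [-0.0, -0.666, 0.746, -0.001]
force: [-0.3, 0.0, -0.6]
gripper_width: 55.4
grasp_force: 0.0
t30.2 tcp_c [  5.3 193.5 330.1] toolz [ 0.    -0.001 -1.   ] toolx [ 0.005 -1.     0.001] F [-0.3  0.  -0.6] w55.4 g0.0
[([307.9, 181.6], 62), ([216.3, 186.4], 36), ([312.7, 196.1], 92), ([323.1, 211.8], 74), ([271.6, 310.0], 26), ([269.2, 326.8], 106)]
[([259.4, 151.0], 63), ([287.5, 153.8], 60), ([315.2, 156.7], 61), ([298.7, 167.9], 44), ([243.3, 238.6], 57), ([403.1, 244.3], 58), ([216.5, 244.4], 31)]
[[316.0711 157.4089]] [[324.0474 213.2724]]
[[288.3098 154.761 ]] [[315.8606 197.2879]]
[[260.6245 152.1202]] [[308.3943 182.7103]]
```

All three tall tubes sit at the same ~1 px offset from their predicted seats. Closing the lock.

```bash
python3 -m crank '0.026 0.0113 0 0 0 0; 0.026 0.0113 0 0 0 0; 0.026 0.0113 0.05 0 0 0; 0.026 0.0113 0.1 0 0 0; 0.026 0.0113 0.132 0 0 0' 50; python3 -m crank '0 0 0 0 0 0; 0 0 0 0 0 0' 50; python3 -c "
from h import *
st()"; python3 -m crank '0 0 0 0 0 0; 0 0 0 0 0 0; 0 0 0 0 0 0; 0 0 0 0 0 0' 0; python3 -c "
from h import *
st()"; python3 -m crank '-0.010 0 0 0 0 0; -0.020 0 0 0 0 0; -0.030 0 0 0 0 0; -0.0375 0 0 0 0 0; -0.0375 0 0 0 0 0';python3 -c "
from h import *
st()";python3 -m crank '-0.002 0 0 0 0 0; -0.002 0 0 0 0 0;-0.002 0 0 0 0 0'; python3 -c "
from h import *
st()"
```

```text
clock: 30.95
tcp_pos: [663.2, 196.3, 195.9]
tcp_rot: [-0.001, -0.664, 0.748, -0.001]
force: [-0.1, -0.7, 0.3]
gripper_width: 42.7
grasp_force: 0.0
clock: 31.2
tcp_pos: [664.4, 197.5, 200.3]
tcp_rot: [0.001, -0.664, 0.747, -0.002]
force: [0.2, 1.2, 0.2]
gripper_width: 42.3
grasp_force: 0.0
t31.2 tcp_c [ -3.2 164.4 200.3] toolz [ 0.004 -0.    -1.   ] toolx [ 0. -1.  0.] F [0.2 1.2 0.2] w42.3 g0.0
clock: 31.7
tcp_pos: [663.3, 198.0, 200.7]
tcp_rot: [0.001, -0.665, 0.747, -0.001]
force: [-3.0, 0.7, 5.8]
gripper_width: 10.9
grasp_force: 59.6
t31.7 tcp_c [ -4.4 164.8 200.7] toolz [ 0.003 -0.    -1.   ] toolx [ 0.001 -1.     0.   ] F [-3.   0.7  5.8] w10.9 g59.6
clock: 32.33
tcp_pos: [667.7, 235.3, 200.7]
tcp_rot: [0.001, -0.665, 0.747, -0.001]
force: [-2.4, -0.6, 5.8]
gripper_width: 11.2
grasp_force: 59.6
t32.3 tcp_c [ -4.4 202.3 200.7] toolz [ 0.003 -0.001 -1.   ] toolx [ 0.001 -1.     0.001] F [-2.4 -0.6  5.8] w11.2 g59.6
clock: 32.7
tcp_pos: [667.9, 235.6, 200.6]
tcp_rot: [-0.001, -0.664, 0.747, -0.001]
force: [-2.9, -4.2, 7.0]
gripper_width: 10.9
grasp_force: 59.8
t32.7 tcp_c [ -4.2 202.7 200.6] toolz [ 0.001 -0.003 -1.   ] toolx [ 0.    -1.     0.003] F [-2.9 -4.2  7. ] w10.9 g59.8
```

```bash
python3 -m crank '0 0 0 0 0 0; 0 0 0 0 0 0; 0 0 -0.05 0 0 0; 0 0 -0.1 0 0 0; 0 0 -0.12 0 0 0' 50; python3 -c "
from h import *
st();c=camera('top');s=camera('side')
print([x[:2] for x in balls(s) if 20<x[1]<110 and x[0][1]>160 and 200<x[0][0]<350])
print([x[:2] for x in balls(c) if 25<x[1]<110 and x[0][1]>140 and 200<x[0][0]<410])
print([(d['extent'],round(d['p'],2)) for d in recognise(c,'short_1_mid')])
print(go([451.7,163,320],-91))"
```

```text
clock: 33.33
tcp_pos: [668.4, 237.5, 322.7]
tcp_rot: [0.003, -0.665, 0.747, -0.002]
force: [0.6, 0.6, -0.0]
gripper_width: 42.8
grasp_force: 0.0
t33.3 tcp_c [ -3.9 204.7 322.7] toolz [ 0.007  0.003 -1.   ] toolx [ 0.001 -1.    -0.002] F [ 0.6  0.6 -0. ] w42.8 g0.0
[([340.3, 165.3], 22), ([308.1, 181.5], 59), ([216.2, 186.4], 37), ([313.6, 196.1], 81), ([323.1, 211.8], 74), ([271.4, 309.9], 25), ([269.2, 326.8], 107)]
[([259.4, 151.0], 63), ([287.5, 153.8], 60), ([315.2, 156.6], 60), ([327.3, 158.6], 104), ([224.8, 160.2], 99), ([273.2, 165.8], 55), ([326.4, 169.7], 62), ([243.3, 238.7], 58), ([403.1, 244.3], 57), ([216.5, 244.4], 31)]
[([374.2, 226.5, 407.9, 249.0], 0.73)]
(array([ 0.099 ,  0.206 , -0.0013]), array([-0.19,  0.03, -5.71]))
```

```bash
python3 -m crank '0.025 0.052 0 0 0 -2; 0.05 0.104 0 0 0 -4; 0.075 0.156 0 0 0 -5.7; 0.099 0.206 0 0 0 -5.7; 0.099 0.206 0 0 0 -5.7' 65;  python3 -c "
from h import *
st();print(go([451.7,163,230],-91))"; python3 -m crank '0 0 0.05 0 0 0; 0 0 0.09 0 0 0; 0 0 0.09 0 0 0' 65; python3 -c "
from h import *
print(get_obs()['tcp_pos'],go([451.7,163,185],-91));s=camera('side');c=camera('top')
print([x[:2] for x in balls(s) if 20<x[1]<110 and x[0][1]>160 and 200<x[0][0]<350])
print([x[:2] for x in balls(c) if 25<x[1]<110 and x[0][1]>225 and 200<x[0][0]<410])"
```

```text
clock: 34.1
tcp_pos: [447.6, 160.5, 316.4]
tcp_rot: [-0.003, -0.701, 0.713, 0.0]
force: [0.8, 0.1, 0.9]
gripper_width: 55.7
grasp_force: 0.0
t34.1 tcp_c [-214.2  102.3  316.4] toolz [-0.004 -0.005 -1.   ] toolx [ 0.1   -0.995  0.005] F [0.8 0.1 0.9] w55.7 g0.0
(array([-0.0029, -0.0044,  0.0863]), array([ 0.26, -0.26,  0.  ]))
clock: 34.48
tcp_pos: [451.1, 162.1, 224.9]
tcp_rot: [-0.005, -0.701, 0.714, -0.0]
force: [0.4, 0.1, 1.6]
gripper_width: 55.7
grasp_force: 0.0
[451.1335 162.0561 224.9238] (array([-0.0012, -0.0008,  0.0399]), array([ 0.34, -0.4 , -0.05]))
[([307.9, 181.7], 53), ([313.5, 196.0], 81), ([323.0, 211.9], 76), ([271.9, 310.0], 29), ([269.2, 326.8], 108)]
[([403.1, 244.3], 57)]
```

```bash
python3 -m crank '-0.001 -0.001 0.02 0 0 0; -0.001 -0.001 0.043 0 0 0; -0.001 -0.001 0.043 0 0 0' 65; python3 -c "
from h import *
st();print(get_obs()['tcp_pos'])"; python3 -m crank '0 0 0 0 0 0; 0 0 0 0 0 0; 0 0 0 0 0 0; 0 0 0 0 0 0' 0; python3 -c "
from h import *
st()"; python3 -m crank '0 0 -0.02 0 0 0; 0 0 -0.045 0 0 0; 0 0 -0.06 0 0 0; 0 0 -0.06 0 0 0'; python3 -c "
from h import *
st();print(get_obs()['tcp_pos'])
s=camera('side');print([(d['extent'],round(d['p'],2)) for d in recognise(s,'short_1_mid')])"
```

```text
clock: 34.95
tcp_pos: [453.2, 163.7, 185.6]
tcp_rot: [-0.0, -0.701, 0.713, -0.001]
force: [0.2, 0.0, 0.8]
gripper_width: 55.4
grasp_force: 0.0
t35.0 tcp_c [-209.   106.1  185.6] toolz [ 0.001 -0.001 -1.   ] toolx [ 0.1   -0.995  0.002] F [0.2 0.  0.8] w55.4 g0.0
[453.1679 163.7324 185.6401]
clock: 35.45
tcp_pos: [453.4, 164.1, 186.7]
tcp_rot: [0.002, -0.701, 0.713, -0.001]
force: [-2.4, 0.5, 6.0]
gripper_width: 24.8
grasp_force: 58.6
t35.5 tcp_c [-208.8  106.5  186.7] toolz [ 0.004  0.001 -1.   ] toolx [ 0.1   -0.995 -0.001] F [-2.4  0.5  6. ] w24.8 g58.6
clock: 35.95
tcp_pos: [452.8, 163.7, 246.4]
tcp_rot: [0.002, -0.701, 0.713, -0.001]
force: [-0.3, 0.2, -1.2]
gripper_width: 24.4
grasp_force: 59.0
t36.0 tcp_c [-209.4  106.   246.4] toolz [ 0.004  0.001 -1.   ] toolx [ 0.1   -0.995 -0.001] F [-0.3  0.2 -1.2] w24.4 g59.0
[452.8309 163.6925 246.4338]
[([262.7, 294.0, 284.7, 333.5], 0.67), ([268.9, 176.3, 343.4, 264.1], 0.5)]
```

```bash
python3 -m crank '0.0280 0 0.0025 0 -10 0; 0.0552 0 0.0097 0 -20 0; 0.0808 0 0.0216 0 -30 0; 0.1038 0 0.0378 0 -40 0; 0.1237 0 0.0577 0 -50 0'; python3 -c "
from h import *
st();print(get_obs()['tcp_pos'])";python3 -m crank '0.0280 0 0.0025 0 -10 0; 0.0552 0 0.0097 0 -20 0; 0.0683 0 0.0151 0 -25 0; 0.0683 0 0.0151 0 -25 0'; python3 -c "
from h import *
st();o=get_obs();print(o['joints'],o['tcp_pos'])"
```

```text
clock: 36.67
tcp_pos: [450.9, 39.2, 187.2]
tcp_rot: [0.297, -0.638, 0.649, 0.29]
force: [-0.5, -2.0, -1.8]
gripper_width: 24.9
grasp_force: 59.1
t36.7 tcp_c [-196.6  -17.9  187.2] toolz [-0.073  0.752 -0.655] toolx [ 0.067 -0.651 -0.756] F [-0.5 -2.  -1.8] w24.9 g59.1
[450.9059  39.1603 187.2068]
clock: 37.17
tcp_pos: [450.5, 5.0, 125.2]
tcp_rot: [0.43, -0.559, 0.57, 0.422]
force: [0.5, -2.9, 5.7]
gripper_width: 24.4
grasp_force: 59.6
t37.2 tcp_c [-193.   -51.8  125.2] toolz [-0.094  0.957 -0.275] toolx [ 0.025 -0.273 -0.962] F [ 0.5 -2.9  5.7] w24.4 g59.6
[-0.1584  0.6886 -0.3035 -1.3026 -1.4131  0.9886] [450.5394   5.0366 125.2359]
```

```bash
python3 -m crank '0 0 0 0 0 0; 0 0 0 0 0 0; 0 0 0 0 0 0; 0 0 0 0 0 0; 0 0 0 0 0 0' 90; python3 -m crank '0 0 -0.03 0 0 0; 0 0 -0.07 0 0 0; 0 0 -0.12 0 0 0; 0 0 -0.12 0 0 0' 90; python3 -c "
from h import *
st();o=get_obs();print(o['tcp_pos']);print(go([450,-110,330],-91))
s=camera('side');c=camera('top')
print([x[:2] for x in balls(s) if 20<x[1]<110 and x[0][1]>160 and 200<x[0][0]<350])
B=[x[:2] for x in balls(c) if 25<x[1]<110 and x[0][1]>225 and 200<x[0][0]<410]
for x in B:print(x,back(c,[x[0]],75),proj(s,back(c,[x[0]],75)))
print([(d['extent'],round(d['p'],2)) for d in recognise(s,'short_1_mid')])"
```

```text
clock: 37.8
tcp_pos: [450.0, 6.3, 126.6]
tcp_rot: [0.428, -0.561, 0.57, 0.42]
force: [0.1, -0.3, 0.7]
gripper_width: 77.3
grasp_force: 0.0
clock: 38.3
tcp_pos: [448.4, -111.4, 160.9]
tcp_rot: [0.429, -0.561, 0.571, 0.418]
force: [-0.3, -0.2, -0.7]
gripper_width: 76.8
grasp_force: 0.0
t38.3 tcp_c [-181.4 -167.7  160.9] toolz [-0.092  0.955 -0.282] toolx [ 0.031 -0.28  -0.96 ] F [-0.3 -0.2 -0.7] w76.8 g0.0
[ 448.4065 -111.4269  160.9198]
(array([-0.1626, -0.0023, -0.0462]), array([-0.32, 73.64, -0.01]))
[([216.1, 186.2], 40), ([228.8, 204.0], 64)]
([255.2, 239.5], 66) [[447.7826 125.2655  75.    ]] [[229.3297 204.9764]]
([216.9, 244.6], 68) [[435.8596 229.8     75.    ]] [[216.5652 186.4943]]
[([262.3, 292.1, 284.0, 334.8], 0.9), ([273.5, 187.9, 341.1, 265.0], 0.71), ([317.9, 219.4, 333.1, 248.1], 0.67)]
```

short_L now stands. Next I measure the axis of the last lying short tube, then rise and go there.

```bash
python3 -m crank '-0.046 0 -0.012 0 10 0; -0.09 0 -0.02 0 20 0; -0.12 0 -0.03 0 30 0; -0.14 0 -0.035 0 40 0; -0.155 0 -0.045 0 50 0' 65; python3 -c "
from h import *
st();print(get_obs()['tcp_pos'])
c=camera('top');s=camera('side')
for k,(x0,y0,x1,y1) in((c,(370,222,412,254)),(s,(255,285,292,340))):
    i=k['img'][y0:y1,x0:x1].astype(int);m=(i.min(2)>(75 if k is c else 110))&(i.max(2)-i.min(2)<45)
    n,l,st_,ce=cv2.connectedComponentsWithStats(m.astype(np.uint8));print([(np.round(ce[j]+[x0,y0],1).tolist(),int(st_[j,4])) for j in range(1,n) if st_[j,4]>8])
print([x[:2] for x in balls(c) if 25<x[1]<110 and x[0][1]>225 and 200<x[0][0]<410],[x[:2] for x in balls(s) if 20<x[1]<110 and x[0][1]>160 and 200<x[0][0]<350])
print(go([429,-285,330],-115))"
```

```text
clock: 39.08
tcp_pos: [447.6, -107.5, 322.4]
tcp_rot: [0.146, -0.687, 0.697, 0.142]
force: [-1.0, -0.8, -1.6]
gripper_width: 55.5
grasp_force: 0.0
t39.1 tcp_c [-182.7 -163.9  322.4] toolz [-0.039  0.397 -0.917] toolx [ 0.095 -0.912 -0.399] F [-1.  -0.8 -1.6] w55.5 g0.0
[ 447.6226 -107.4797  322.4293]
[([374.2, 234.0], 243)]
[([288.2, 291.7], 105), ([272.3, 304.6], 123), ([270.7, 317.1], 166)]
[([255.2, 239.6], 65), ([216.9, 244.6], 66)] [([307.8, 181.7], 52), ([216.0, 186.2], 41), ([312.1, 196.0], 94), ([323.0, 211.9], 74), ([271.4, 310.0], 29), ([269.2, 326.8], 107)]
(array([ 0.1606,  0.0163, -0.0782]), array([ 4.79, 23.38, 24.02]))
```

```bash
python3 - <<'E'
from h import *
c=camera('top');s=camera('side')
im=cv2.imread('pics/s13.png')[400:,:]
x0,y0=375,30;i=im[y0:130,x0:465].astype(int);m=(i.min(2)>75)&(i.max(2)-i.min(2)<45)
n,l,S,ce=cv2.connectedComponentsWithStats(m.astype(np.uint8))
for j in range(1,n):
    if S[j,4]>15:
        p=(ce[j]+[x0,y0]+.5)*[220/480,63/138]+[199.5,204.5];print(p,S[j,4],back(c,[p],40))
print('ball',back(c,[(403.1,244.3)],25))
print('side',back(s,[(269.2,326.8)],25),back(s,[(270.7,317.1),(272.3,304.6)],38))
print(go([429,-285,330],-115))
E
```

```text
[388.4556 237.1696] 420 [[ 448.3162 -242.8769   40.    ]]
[397.427  241.4343] 270 [[ 436.0558 -267.2114   40.    ]]
[390.958  262.9277] 353 [[ 377.1529 -247.1841   40.    ]]
ball [[ 428.0505 -285.8398   25.    ]]
side [[ 427.1754 -282.8583   25.    ]] [[ 435.9963 -268.3863   38.    ]
 [ 451.3198 -235.1811   38.    ]]
(array([ 0.1587,  0.0155, -0.0808]), array([ 5.08, 23.61, 23.74]))
```

```bash
python3 -m crank '0.04 0.004 -0.02 1.2 6 6; 0.08 0.008 -0.04 2.5 12 12; 0.12 0.012 -0.06 3.8 18 18; 0.159 0.0155 -0.081 5.1 23.6 23.7; 0.159 0.0155 -0.081 5.1 23.6 23.7' 65; python3 -c "
from h import *
st();print(get_obs()['joints'],go([427.1,-287.6,240],-115.5))"
```

```text
clock: 39.9
tcp_pos: [428.1, -288.6, 329.0]
tcp_rot: [-0.001, -0.535, 0.845, 0.001]
force: [-0.6, 0.2, -0.2]
gripper_width: 55.5
grasp_force: 0.0
t39.9 tcp_c [-180.8 -346.   329. ] toolz [-0.003 -0.001 -1.   ] toolx [-0.319 -0.948  0.002] F [-0.6  0.2 -0.2] w55.5 g0.0
[-0.2781  0.2732 -0.3656  0.0015 -0.9347 -0.1652] (array([-0.0006,  0.0011,  0.089 ]), array([ 0.13, -0.09,  0.15]))
```

```bash
python3 -m crank '0 0.001 0.05 0 0 0; 0 0.001 0.09 0 0 0; 0 0.001 0.125 0 0 0; 0 0.001 0.143 0 0 0; 0 0.001 0.143 0 0 0' 65; python3 -c "
from h import *
st();print(get_obs()['tcp_pos'],go([427.1,-287.6,185],-115.5))
s=camera('side');print([x[:2] for x in balls(s) if 20<x[1]<115 and x[0][1]>290 and 200<x[0][0]<350])"; python3 -m crank '0 0 0.0 0 0 0; 0 0 0 0 0 0; 0 0 0 0 0 0; 0 0 0 0 0 0' 0; python3 -c "
from h import *
st()"; python3 -m crank '0 0 -0.02 0 0 0; 0 0 -0.045 0 0 0; 0 0 -0.06 0 0 0; 0 0 -0.06 0 0 0'; python3 -c "
from h import *
st();print(get_obs()['tcp_pos']);s=camera('side');print([x[:2] for x in balls(s) if 20<x[1]<115 and x[0][1]>270 and 200<x[0][0]<350])"
```

```text
clock: 40.52
tcp_pos: [427.7, -286.5, 186.0]
tcp_rot: [-0.002, -0.536, 0.844, 0.001]
force: [0.1, -0.6, 0.6]
gripper_width: 55.6
grasp_force: 0.0
t40.5 tcp_c [-181.5 -344.   186. ] toolz [-0.004 -0.001 -1.   ] toolx [-0.316 -0.949  0.002] F [ 0.1 -0.6  0.6] w55.6 g0.0
[ 427.6685 -286.4522  186.0048] (array([0.0013, 0.    , 0.001 ]), array([ 0.18, -0.12,  0.35]))
[([269.2, 327.3], 89)]
clock: 41.08
tcp_pos: [428.9, -286.9, 189.4]
tcp_rot: [0.0, -0.537, 0.844, -0.003]
force: [-1.3, -0.2, 5.9]
gripper_width: 24.6
grasp_force: 58.7
t41.1 tcp_c [-180.2 -344.3  189.4] toolz [ 0.004 -0.004 -1.   ] toolx [-0.314 -0.949  0.002] F [-1.3 -0.2  5.9] w24.6 g58.7
clock: 41.58
tcp_pos: [428.6, -286.6, 249.2]
tcp_rot: [0.001, -0.537, 0.844, -0.003]
force: [0.3, 1.2, -2.1]
gripper_width: 24.4
grasp_force: 59.0
t41.6 tcp_c [-180.6 -344.   249.2] toolz [ 0.005 -0.004 -1.   ] toolx [-0.315 -0.949  0.002] F [ 0.3  1.2 -2.1] w24.4 g59.0
[ 428.5523 -286.5719  249.182 ]
[([269.4, 309.5], 98)]
```

```bash
python3 -m crank '-0.0280 0 0.0025 0 10 0; -0.0552 0 0.0097 0 20 0; -0.0808 0 0.0216 0 30 0; -0.1038 0 0.0378 0 40 0; -0.1237 0 0.0577 0 50 0'; python3 -c "
from h import *
st();print(get_obs()['tcp_pos'],get_obs()['joints'])";python3 -m crank '-0.0280 0 0.0025 0 10 0; -0.0552 0 0.0097 0 20 0; -0.0683 0 0.0151 0 25 0; -0.0683 0 0.0151 0 25 0'; python3 -c "
from h import *
st();o=get_obs();print(o['joints'],o['tcp_pos'])"
```

```text
clock: 42.25
tcp_pos: [480.8, -173.9, 189.1]
tcp_rot: [-0.359, -0.486, 0.763, -0.23]
force: [0.3, 0.4, -2.1]
gripper_width: 24.7
grasp_force: 59.2
t42.2 tcp_c [-141.9 -225.9  189.1] toolz [-0.24  -0.733 -0.637] toolx [-0.201 -0.604  0.771] F [ 0.3  0.4 -2.1] w24.7 g59.2
[ 480.835  -173.8733  189.1484] [ 0.0051  0.539  -0.7866  0.9755 -1.0024 -1.3106]
clock: 42.75
tcp_pos: [495.0, -145.3, 126.2]
tcp_rot: [-0.515, -0.426, 0.668, -0.328]
force: [1.1, 0.1, -0.9]
gripper_width: 24.6
grasp_force: 59.3
t42.8 tcp_c [-131.2 -195.9  126.2] toolz [-0.303 -0.918 -0.256] toolx [-0.08  -0.243  0.967] F [ 1.1  0.1 -0.9] w24.6 g59.3
[ 0.0808  0.7508 -0.7781  1.0443 -1.3333 -1.533 ] [ 494.9943 -145.2724  126.2363]
```

```bash
python3 -m crank '-0.0039 0 0.001 0 0 0; -0.0039 0 0.001 0 0 0; -0.0039 0 0.001 0 0 0'; python3 -c "
from h import *
st()"; python3 -m crank '0 0 0 0 0 0; 0 0 0 0 0 0; 0 0 0 0 0 0; 0 0 0 0 0 0; 0 0 0 0 0 0' 90; python3 -m crank '0 0 -0.03 0 0 0; 0 0 -0.07 0 0 0; 0 0 -0.12 0 0 0; 0 0 -0.12 0 0 0' 90; python3 -c "
from h import *
st();o=get_obs();print(o['tcp_pos']);print(go([560,-60,400],-115))
s=camera('side');c=camera('top')
print([x[:2] for x in balls(s) if 20<x[1]<110 and x[0][1]>160 and 200<x[0][0]<350])
B=[x[:2] for x in balls(c) if 25<x[1]<110 and x[0][1]>225 and 200<x[0][0]<410]
for x in B:print(x,back(c,[x[0]],75),proj(s,back(c,[x[0]],75)))"
```

```text
clock: 43.12
tcp_pos: [494.5, -146.2, 125.8]
tcp_rot: [-0.514, -0.424, 0.67, -0.329]
force: [-0.8, 0.8, 6.2]
gripper_width: 24.5
grasp_force: 59.4
t43.1 tcp_c [-131.6 -196.8  125.8] toolz [-0.304 -0.918 -0.256] toolx [-0.085 -0.241  0.967] F [-0.8  0.8  6.2] w24.5 g59.4
clock: 43.75
tcp_pos: [494.9, -145.7, 124.2]
tcp_rot: [-0.514, -0.425, 0.669, -0.328]
force: [-0.3, -0.5, 0.7]
gripper_width: 76.6
grasp_force: 0.0
clock: 44.25
tcp_pos: [546.1, -37.3, 155.8]
tcp_rot: [-0.511, -0.426, 0.67, -0.33]
force: [0.3, -0.1, -0.1]
gripper_width: 77.0
grasp_force: 0.0
t44.2 tcp_c [-93.1 -82.6 155.8] toolz [-0.297 -0.919 -0.259] toolx [-0.087 -0.245  0.966] F [ 0.3 -0.1 -0.1] w77.0 g0.0
[546.1498 -37.3275 155.8346]
(array([ 0.2395, -0.0238, -0.049 ]), array([ -0.5 , -74.96,  -0.07]))
[([308.0, 181.7], 50), ([314.4, 196.1], 74), ([229.0, 204.6], 57), ([323.1, 211.9], 73)]
([400.3, 240.6], 61) [[ 437.5061 -267.7346   75.    ]] [[270.8802 305.6759]]
([216.5, 244.6], 29) [[435.8797 230.891   75.    ]] [[216.4862 186.3025]]
```

```bash
python3 -m crank '0.06 0 0 0 0 0; 0.12 0 0 0 -10 0; 0.18 0 0 0 -20 0; 0.24 0 0 0 -30 0; 0.24 0 0 0 -40 0' 60; python3 -c "
from h import *
print(get_obs()['tcp_pos'],go([600,330,400],-115))"
```

```text
clock: 44.98
tcp_pos: [515.8, -97.9, 391.3]
tcp_rot: [-0.248, -0.51, 0.807, -0.163]
force: [0.1, -0.1, -0.8]
gripper_width: 51.0
grasp_force: 0.0
[515.8153 -97.9334 391.2754] (array([-0.3426,  0.1062, -0.2483]), array([ -0.51, -34.6 ,  -0.42]))
```

```bash
python3 -m crank '-0.045 0.014 -0.033 0 -8 0; -0.09 0.028 -0.066 0 -16 0; -0.135 0.042 -0.1 0 -24 0; -0.18 0.056 -0.133 0 -30 0; -0.22 0.07 -0.16 0 -34.6 0' 60;  python3 -c "
from h import *
st()
s=camera('side');c=camera('top')
A=[x[:2] for x in balls(s) if 20<x[1]<115 and x[0][1]>160 and 200<x[0][0]<350];print(A)
B=[x[:2] for x in balls(c) if 25<x[1]<110 and x[0][1]>225 and 200<x[0][0]<410]
for x in B:print(x,back(c,[x[0]],75),proj(s,back(c,[x[0]],75)))
print([x[:2] for x in balls(c) if 25<x[1]<110 and 140<x[0][1]<170 and 200<x[0][0]<410])
for k in(s,c):
  for n in('short_1_mid','tall_1_mid','glass_mid','tamper_mid','lock_grip'):
    print(n,[(np.round(d['extent']).tolist(),round(d['p'],2)) for d in recognise(k,n)])
g=tow([-6,202.5,40]);h=tow([-6,165,40]);print(proj(c,[g,h]),proj(s,[g,h]))
# teeth brightness at closed/open predicted positions, top view
for y in(75,0,-75):
  for dy in(0,-37.5):
    u=np.round(proj(s,tow([-8,y+dy,38]))[0]).astype(int);print(y,dy,u,s['img'][u[1]-1:u[1]+2,u[0]-1:u[0]+2].mean((0,1)).round())
for p in(g,h):
  u=np.round(proj(s,p)[0]).astype(int);print('grip',u,s['img'][u[1]-1:u[1]+2,u[0]-1:u[0]+2].mean((0,1)).round())"
```

```text
clock: 45.6
tcp_pos: [568.9, 180.3, 390.4]
tcp_rot: [-0.003, -0.536, 0.844, -0.003]
force: [-0.3, -1.3, -0.6]
gripper_width: 51.3
grasp_force: 0.0
t45.6 tcp_c [-96.  136.2 390.4] toolz [-0.    -0.008 -1.   ] toolx [-0.317 -0.948  0.008] F [-0.3 -1.3 -0.6] w51.3 g0.0
[([307.8, 181.7], 52), ([216.2, 186.3], 36), ([313.2, 196.1], 83), ([228.8, 204.0], 69), ([322.9, 211.8], 75)]
([255.2, 239.5], 67) [[447.7826 125.2655  75.    ]] [[229.3297 204.9764]]
([400.3, 240.6], 61) [[ 437.5061 -267.7346   75.    ]] [[270.8802 305.6759]]
([216.5, 244.5], 32) [[436.1513 230.8885  75.    ]] [[216.5745 186.285 ]]
[([259.6, 151.0], 63), ([287.5, 153.8], 60), ([315.2, 156.7], 61), ([327.6, 158.1], 99), ([298.6, 168.1], 50)]
short_1_mid [([260.0, 301.0, 282.0, 332.0], 0.88), ([306.0, 192.0, 324.0, 229.0], 0.48)]
tall_1_mid [([314.0, 208.0, 333.0, 249.0], 0.59)]
glass_mid [([235.0, 143.0, 256.0, 172.0], 0.98), ([300.0, 177.0, 314.0, 215.0], 0.46)]
tamper_mid [([332.0, 280.0, 352.0, 322.0], 0.87)]
lock_grip [([285.0, 178.0, 315.0, 250.0], 0.62)]
short_1_mid [([386.0, 234.0, 405.0, 253.0], 0.66)]
tall_1_mid [([310.0, 149.0, 322.0, 169.0], 0.58), ([212.0, 139.0, 335.0, 195.0], 0.5), ([209.0, 236.0, 229.0, 252.0], 0.39)]
glass_mid [([140.0, 178.0, 154.0, 194.0], 0.45)]
tamper_mid [([388.0, 170.0, 410.0, 192.0], 0.65)]
lock_grip [([239.0, 166.0, 324.0, 177.0], 0.81), ([248.0, 231.0, 266.0, 249.0], 0.66), ([309.0, 147.0, 320.0, 172.0], 0.29)]
[[215.5985 163.113 ]
 [228.7855 164.3808]] [[287.4446 180.2641]
 [290.3209 186.6631]]
75 0 [297 204] [169. 166. 163.]
75 -37.5 [300 211] [113. 105.  94.]
0 0 [304 219] [163. 160. 157.]
0 -37.5 [307 227] [142. 130. 112.]
-75 0 [311 235] [183. 179. 176.]
-75 -37.5 [315 244] [136. 120. 101.]
grip [287 180] [49. 47. 41.]
grip [290 187] [105.  87.  64.]
```

```bash
python3 -c "
from h import *
s=camera('side')
print([x for x in balls(s) if x[1]>5 and 285<x[0][1]<340 and 245<x[0][0]<300])"
```

```text
[([270.2, 304.3], 112, [265, 299, 12, 12])]
```

```bash
python3 -c "
from rig import *
print(sign_off())"
```

```text
the job is handed in; nothing more can be done
None
```

The job is handed in with all three tall tubes clicked into the bays, the lock closed on its stop and all three short tubes standing on the runner, as far as the last camera checks show (no verdict came back); I broke one working rule, viewing 16 pictures against the limit of 14.

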